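# Seat a bar in the drill jig and clamp it with the knob under the plate

### The arm

A 7-joint arm with a two-finger parallel gripper is mounted at the origin on a cart in front of the work surface, level with it; the furniture and walls round the work are solid. World frame = base frame: x ahead of the robot, y to its left, z up, the work surface at z = 0. Lengths are in mm, angles in rad, forces in N, time in s.
With the tool pointing down it reaches from about 425 to 925 mm from the base axis. Payload 6.8 kg.
Tool frame: the origin (TCP) lies at the very end of the fingers, on their centre line; the grasp point (between the pads) lies 19 mm behind it; x points along the fingers, y is the direction in which the jaws open and shut, and the axes are right-handed (so a half turn about x gives the same grasp; the last joint's range is limited). The gripper opens to 85 mm and grips with 20 to 120 N. Pads are 22 mm wide; open, the fingers measure 114 mm over their backs; the gripper's body (76 mm by 85 mm) begins 54 mm behind the grasp point. The pads swing forward as they close: fully open they stand 13 mm farther back than shut.
Start: joints at [1.222, 0.477, 0.022, 1.555, -0.011, 1.109, -0.083], TCP at [160.982, -655.54, 201.908] pointing down, gripper open.
Joint ranges: [-2.96, 2.96], [-0.34, 2.1], [-1.41, 1.46], [0.24, 2.44], [-1.37, 4.51], [0.17, 1.92], [-2.96, 2.96]. Speed limits (rad/s): [2.39, 2.39, 3.14, 3.14, 3.14, 3.14, 3.14].

### API

Orientations are given as [roll, pitch, yaw] about the fixed x, y, z axes, in that order (R = Rz(yaw) Ry(pitch) Rx(roll)).
In Python, from station import * gives the robot as it stands.
- The arm moves only by the tool step_arm, never from a script. Its argument "deltas" is a list of rows, each a list of 3 entries, a list of its own where there are three numbers: the finger opening in m, from 0 to 0.0854, then the shift along the tool's x, y, z in m, then the turn about the tool's x in rad. A call has exactly 10 rows; each row is the pose to reach, as a shift and turn from the pose measured when the call began, along the tool's axes at that moment; what a row does not reach only later rows make up. A row lasts 1/8 s, in which the tool goes at most 62.5 mm and 10.7 degrees, less where a joint would pass 70% of its speed; a pose out of reach is approached as far as the arm can. A call with a gripper value outside its range is refused whole. The fingers move at their own pace and stop on an object; the grip force is fixed at half the most. Time passes only in rows, so rows that repeat a pose let the fingers close, or fill a call up. It gives the time, the measured TCP pose, the force and the opening at its end, in the units of the state.
- observe(): the state, without advancing time (a new reading comes with each control period).
- snapshot(name): name is "scene" or "side" or "wrist"; returns a dict with "frame" (420x560x3 uint8, blue, green, red), "fx", "fy", "cx", "cy" (pixels), "rvec" (rotation vector, rad) and "tvec" (3), from world to camera coordinates, as OpenCV has them; the wrist camera has in their place "tool_from_camera" (4x4, takes a point from camera to tool coordinates, whose origin is the TCP and whose axes are the tool frame's). Camera axes: x right, y down, z forward; pixel columns grow to the right and rows downward; lengths in mm; the calibration is good to about 2 mm. A picture is of the moment at which its call begins: read the wrist's pose just before it. There is no depth.
- job_done(): hands the job in, once; it reports no verdict.
Trained networks look in a picture, given as the dict that the camera call returned (one of the last four; its "shot" number tells which), for a name from the list of things; names that differ only in an ending like _2 or _b are one class to them, and where a whole thing is asked for, a point or a joint stands for the part that bears it (a point fixed in the world has none). Each returns a list of dicts, best first, with "score" (0 to 1); they miss things now and then, are a little off and sometimes report something else, mostly with a low value. They report only what shows in the picture. A call takes as long as a camera call.
- look_for(picture, name): "bbox" ([centre column, centre row, width, height] in pixels, round what is visible of it).
- regions_of(picture, name): "pixels" (420x560 bool, what is visible of it) and "bbox" ([centre column, centre row, width, height] in pixels, round what is visible of it).
The state is a dict: "time": time; "q": joint angles; "qd": joint speeds; "effort": joint torques, N m; "position": TCP position; "eef_rot": TCP orientation; "wrist_force": force on the tool from outside, world axes, zero at the start; "wrist_torque": the same for the moment, N m; "grip_width": finger opening in mm.
Only numpy, scipy, OpenCV 4.12 (cv2) and the standard library are available. Lean on these libraries where they do the work, as an engineer would, in place of code of your own. Each camera call takes 0.05 s, during which the arm holds its last target.

### The job

A flat steel bar lies half pulled out of the drill jig. Slide it along its rails until its end is fully home against the length stop, gently, so that the stop is not shoved out of its setting; then tighten the red star knob under the jig's plate until the clamp holds the bar down firmly, without overtightening it. Leave the things lying round the jig where they are.

Things in the scene. Friction and masses are not known exactly. Their poses are not given: they have to be found in the camera images.
- jig: Drill jig fixed to the bench: aluminium plate 150 (x) x 240 (y) x 8 mm on four legs, top 50 mm above the bench, underside 42 mm. Origin: its centre at bench level; front edge at x = -75 mm, y points along the bar to the length stop. Two 6 mm high rails, 44 mm apart, guide the bar on the line x = +5 mm. Dark bush bridge over the bar at y = 29 to 61 mm, top 29 mm above the plate; stop block at y = 103 to 117 mm.
- bar: The dark flat steel bar to be clamped, 42 (x) x 229 (y) x 8 mm, 0.4 to 0.8 kg, loose. Origin: centre of its underside. It lies between the rails on the plate (its top 58 mm above the bench), drawn out to -y by 30 to 70 mm, its right end hanging free past the plate's edge at y = -120 mm of the jig. Sliding it takes 2 to 6 N.
- bar_left_end (a point): Centre of the bar's +y end face, the one that must meet the stop.
- bar_right_end (a point): Centre of the bar's -y end face, the free end, which can be pushed with shut fingers or gripped over the 42 mm width.
- stop_face (a point): Point on the length stop's flat steel face, 6 mm above the plate on the bar's centre line; the face looks to -y of the jig, axes as the jig's. The bar is home when bar_left_end has the same y in the jig's frame. A set screw alone holds the stop: it slips at about 30 N, so a push of 10 to 20 N seats the bar safely.
- length_stop (a joint): Position of the length stop along +y of the jig, m; set differently from job to job; it grows if the stop is shoved.
- knob_axis (a point): On the vertical axis of the red five-lobed star knob under the plate, 27 mm above the bench, 18 mm behind the plate's front edge. Its -x axis points along one lobe and turns with it. Each lobe is an upright round post 16 mm thick, 17 to 37 mm above the bench, 46 mm from the axis, on a 13 mm wide web. A front lobe stands 36 mm out past the edge, where it can be pushed or gripped from above.
- knob (a joint): Angle of the star knob, rad, 0 to 0.3 at the start; at 0 one lobe points straight out of the front edge (to -x of the jig), the others at 72 degree steps. Grows as it tightens, anticlockwise from above: front lobes go to -y of the jig, the robot's right. It is turned a lobe at a time (fingers clear the plate's edge within 0.75 rad of straight out), stays where it is left, and lowers the clamp 3.5 mm per rad.
- clamp_arm: Hook clamp: dark steel arm 22 mm wide, from a post on the knob's axis (origin) 62 mm back over the bar, top 26 mm above the plate; a sprung brass pad on an adjustable screw at its end starts up to 6 mm above the bar. The pad meets the bar at a knob angle between 0.4 and 1.75 rad, different from job to job and not to be seen: it must be felt.
- knob_lobe (a point): Centre of the lobe that points out at knob angle 0. Pushing a lobe round takes 7.6 N (0.35 N m) while the pad is clear of the bar, then some 20 N more per rad. The bar is firmly held at 11 to 15 N (0.5 to 0.7 N m), best about 13 N; over 16 N (0.73 N m) is overtightened. This is felt while the knob moves: fingers at rest on it read up to a third less; rubbing along the lobe adds 1 to 3 N to the whole force.
- spare_bar: Another flat bar waiting behind the jig, 42 x 235 x 8 mm, origin at the centre of its underside. A bystander.
- square: Try square lying on the bench, 168 x 96 x 14 mm. A bystander.
- tape_measure: Yellow tape measure lying on the bench, 64 x 79 x 32 mm. A bystander.

How it is judged:
By the outcome, as a careful person would: the job done as asked, in the order asked, and still so for the second after the job is handed in, with the robot touching nothing.
It also fails if it takes over 67 s, if anything falls off the work surface, if the arm or the gripper's body presses on something with over 40 N, if the wrist force passes 120 N, or if a joint passes its speed limit or range.

## Working session

There is one attempt and no reset: what is moved stays moved. The work goes in short steps, Python scripts to look and compute and a tool call to move; the robot and the scene stay as the last step left them, time stands still between calls to the robot, and variables do not carry over. Pictures are saved under pics/ and viewed, and the job is handed in when it is done.

Besides the shell and the picture viewer there is one more tool, called after "Request:" as name(argument=value, ...) on one line, values as JSON. step_arm: Moves the arm, as the interface text tells. Its arguments: {"type":"object","properties":{"deltas":{"type":"array"}},"required":["deltas"]}

```bash
ls; mkdir -p pics; python3 - <<'E'
from station import *
import cv2
print(observe())
for n in ["scene","side","wrist"]:
    s=snapshot(n); cv2.imwrite(f"pics/{n}0.png",s["frame"])
    print(n,{k:v for k,v in s.items() if k!="frame"})
    import pickle; pickle.dump(s,open(f"{n}0.pkl","wb"))
    for t in ["jig","bar","knob","stop_face","length_stop","clamp_arm","knob_lobe","spare_bar","square","tape_measure"]:
        try:
            r=look_for(s,t); print(t,[(x["bbox"],round(x["score"],2)) for x in r[:2]])
        except Exception as e: print(t,e)
E
```

```text
pics
{'time': 0.0, 'q': array([ 1.22187546,  0.47780496,  0.02233189,  1.55644991, -0.01150361,
        1.10928491, -0.08310971]), 'qd': array([-2.31452278e-04,  1.43363152e-04,  5.75547708e-04,  5.12836612e-04,
        4.54322265e-04,  1.46241370e-03, -3.70848920e-07]), 'effort': array([-6.51909286e-04, -5.96455657e+01,  1.60781264e+00, -2.81200057e+01,
        1.24617299e-02,  9.37139470e-03, -7.09474591e-06]), 'position': array([ 160.82246254, -654.90152008,  200.92299504]), 'eef_rot': array([-1.50005638,  1.56897722,  1.88237441]), 'wrist_force': array([0.30308753, 0.15726392, 0.08398255]), 'wrist_torque': array([-0.01671234, -0.00373028, -0.01205957]), 'grip_width': 85.56976187108577}
scene {'fx': 486.2136517470378, 'fy': 486.2136517470378, 'cx': 277.7892787125718, 'cy': 214.09237183686557, 'rvec': array([ 0.57196785, -2.53974601,  1.39256335]), 'tvec': array([515.37270076, 293.76193566, 863.91572544]), 'shot': 1}
jig [([272.4, 288.2, 120.3, 100.8], 0.59)]
bar [([296.2, 252.3, 62.4, 51.8], 0.98)]
knob [([309.4, 299.8, 30.9, 30.9], 0.7)]
stop_face [([241.8, 305.6, 30.7, 27.9], 0.
[... 1015 characters left out ...]
7.6, 14.2], 0.72)]
tape_measure [([270.7, 184.5, 25.8, 19.0], 0.58), ([356.0, 252.8, 18.0, 12.3], 0.16)]
wrist {'fx': 325.7594735338525, 'fy': 325.7594735338525, 'cx': 276.76560078504446, 'cy': 211.1523437916878, 'tool_from_camera': array([[ 6.84183438e-04, -3.05111815e-01,  9.52316288e-01,
        -1.72414736e+02],
       [ 9.99999760e-01,  3.15369115e-04, -6.17400372e-04,
         6.70166030e-01],
       [-1.11954996e-04,  9.52316481e-01,  3.05111958e-01,
        -7.90335493e+01],
       [ 0.00000000e+00,  0.00000000e+00,  0.00000000e+00,
         1.00000000e+00]]), 'shot': 3}
jig []
bar []
knob []
stop_face []
length_stop []
clamp_arm []
knob_lobe []
spare_bar []
square []
tape_measure []
```

View images.

```bash
python3 - <<'E'
import cv2
a=cv2.imread("pics/scene0.png"); b=cv2.imread("pics/side0.png")
cv2.imwrite("pics/sc_crop.png",cv2.resize(a[160:360,150:370],None,fx=3.6,fy=3,interpolation=cv2.INTER_CUBIC) if 0 else cv2.resize(a[165:345,160:360],None,fx=3.3,fy=3.3,interpolation=cv2.INTER_CUBIC))
cv2.imwrite("pics/si_crop.png",cv2.resize(b[165:315,190:390],None,fx=4,fy=4,interpolation=cv2.INTER_CUBIC))
E
```

```text
(no output)
```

View pics/sc_crop.png

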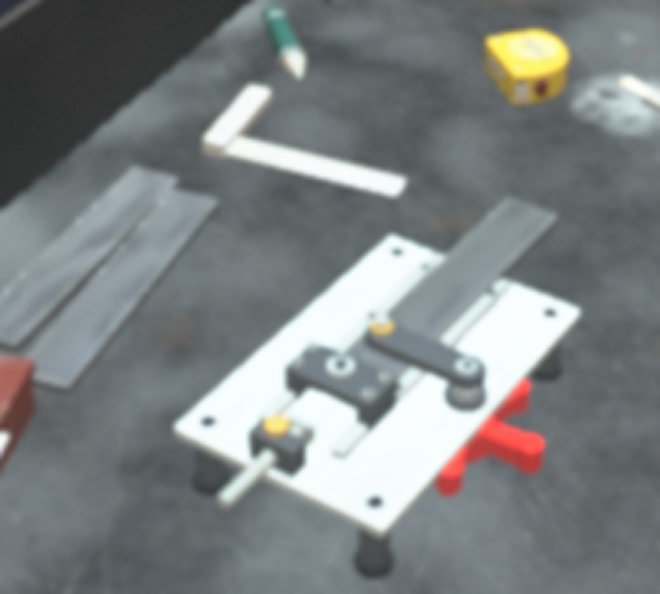

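View pics/si_crop.png

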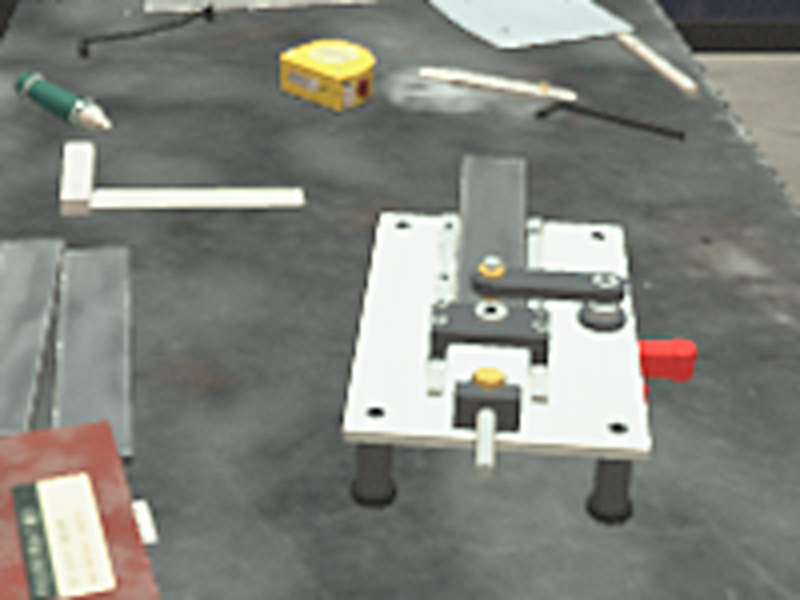

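View pics/scene0.png

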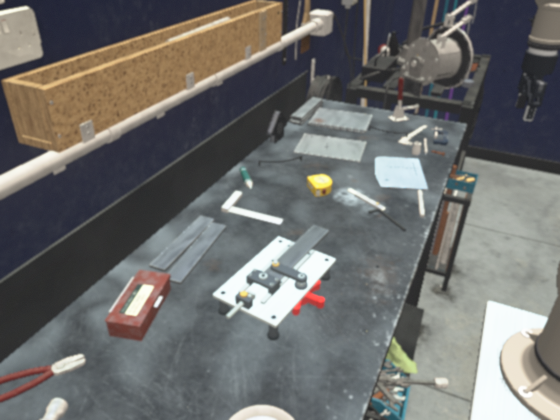

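```bash
cat > h.py <<'E'
import numpy as np, cv2, pickle
from scipy.optimize import least_squares
def proj(s,P):
    K=np.array([[s["fx"],0,s["cx"]],[0,s["fy"],s["cy"]],[0,0,1]])
    return cv2.projectPoints(np.asarray(P,float).reshape(-1,3),s["rvec"],s["tvec"],K,None)[0].reshape(-1,2)
def j2w(p,P):
    P=np.asarray(P,float).reshape(-1,3); c,s=np.cos(p[2]),np.sin(p[2])
    return np.c_[p[0]+c*P[:,0]-s*P[:,1],p[1]+s*P[:,0]+c*P[:,1],P[:,2]]
E
python3 - <<'E'
from h import *
sc=pickle.load(open("scene0.pkl","rb"));si=pickle.load(open("side0.pkl","rb"))
C=np.array([[75,120,50],[-75,120,50],[-75,-120,50],[75,-120,50.]])
a=np.array([[175,430],[383,524],[580,310],[393,235]])/3.3+[160,165]-.35
b=np.array([[345,435],[650,446],[622,226],[381,213]])/4+[190,165]-.37
f=lambda p:np.r_[(proj(sc,j2w(p,C))-a).ravel(),(proj(si,j2w(p,C))-b).ravel()]
r=least_squares(f,[700,0,0.]);print(r.x,r.fun.reshape(-1,2).round(1))
for A,s in((a,sc),(b,si)):
    g=lambda p:(proj(s,j2w(p,C))-A).ravel()
    q=least_squares(g,r.x);print(q.x,q.cost)
# bar right end in jig frame: top at z=58
p=r.x
for s,px in((si,np.array([[460,157],[525,157]])/4+[190,165]-.37),(sc,np.array([[513,198],[557,215]])/3.3+[160,165]-.35)):
    for u in px:
        q=least_squares(lambda v:(proj(s,j2w(p,[[v[0],v[1],58]]))-u).ravel(),[5,-150]);print("bar corner jig",q.x)
E
```

```text
[ 5.60014145e+02  2.37514736e+01 -1.39855104e-01] [[-0.8 -0.5]
 [-0.1  2.2]
 [ 0.1  0.1]
 [-1.   0.3]
 [-0.1 -2.6]
 [ 0.8 -0.5]
 [-0.  -0.9]
 [ 0.1 -0.8]]
[ 5.60038219e+02  2.15856202e+01 -1.41184602e-01] 2.1052731839211725
[ 5.61117250e+02  2.85056508e+01 -1.38461356e-01] 1.6352426172157821
bar corner jig [  27.9735271  -188.99131927]
bar corner jig [ -15.05563372 -194.29193506]
bar corner jig [  21.2666891 -200.6031647]
bar corner jig [ -15.19140353 -199.39938462]
```

```bash
cat >> h.py <<'E'
from scipy.spatial.transform import Rotation as Ro
def R(o): return Ro.from_euler('xyz',o["eef_rot"]).as_matrix()
def yaw(o):
    r=R(o); return np.arctan2(r[1,2],r[0,2])  # heading of tool z in world
def plan(o,target,heading):
    r=R(o); d=r.T@(np.asarray(target)-o["position"])/1000
    t=heading-yaw(o); t=(t+np.pi)%(2*np.pi)-np.pi
    # turn about tool x (down): positive turn lowers world heading
    return d.round(4), round(-t,4)
E
python3 - <<'E'
from h import *
from station import *
o=observe(); print(R(o).round(3), yaw(o))
J=[560,23,-0.14]
t=j2w(J,[5,-235,0])[0]; t[2]=200; print(t, np.hypot(*t[:2]))
print(plan(o,t,np.pi/2-0.14), plan(o,t,-0.14),plan(o,t,np.pi-0.14))
E
```

```text
[[-0.     0.238 -0.971]
 [-0.    -0.971 -0.238]
 [-1.     0.     0.   ]] -2.9008726560837936
[ 532.15844804 -210.39847468  200.        ] 572.2413231924106
(array([ 0.0019, -0.3438, -0.4666]), np.float64(1.9515)) (array([ 0.0019, -0.3438, -0.4666]), np.float64(-2.7609)) (array([ 0.0019, -0.3438, -0.4666]), np.float64(0.3807))
```

Request:
step_arm(deltas=[[0.0,[-0.004,-0.027,-0.04],-0.12],[0.0,[-0.008,-0.055,-0.08],-0.25],[0.0,[-0.012,-0.085,-0.125],-0.4],[0.0,[-0.016,-0.115,-0.17],-0.55],[0.0,[-0.02,-0.145,-0.215],-0.7],[0.0,[-0.025,-0.175,-0.26],-0.85],[0.0,[-0.03,-0.205,-0.305],-1.0],[0.0,[-0.035,-0.235,-0.35],-1.1],[0.0,[-0.04,-0.255,-0.38],-1.15],[0.0,[-0.04,-0.27,-0.395],-1.19]])

```text
time: 2.9
position: [481.7, -297.5, 242.4]
eef_rot: [1.593, 1.57, -0.114]
wrist_force: [-0.8, 0.2, 0.1]
grip_width: -0.0
```

```bash
python3 - <<'E'
from h import *
from station import *
o=observe(); print(o["time"],o["position"],yaw(o),o["q"].round(2),o["grip_width"],o["wrist_force"])
J=[560,23,-0.14]
t=j2w(J,[-10,60,0])[0]; t[2]=240; print(t, np.hypot(*t[:2]))
print(plan(o,t,-np.pi/2-0.14))
E
```

```text
2.9 [ 481.7326488  -297.47979872  242.3794064 ] -1.7070145018912521 [ 0.77  0.29 -0.4   1.75  0.12  1.12  0.2 ] -0.004678598785906928 [-0.79815601  0.17087522  0.08248332]
[558.47042692  83.80839092 240.        ] 564.7238830869422
(array([ 0.0024,  0.0242, -0.3882]), np.float64(0.0038))
```

Request:
step_arm(deltas=[[0.0,[0.0,0.002,-0.035],0.0],[0.0,[0.0,0.005,-0.08],0.0],[0.0,[0.0,0.008,-0.125],0.0],[0.0,[0.0,0.011,-0.175],0.0],[0.0,[0.0,0.014,-0.225],0.0],[0.0,[0.0,0.017,-0.275],0.0],[0.0,[0.0,0.02,-0.32],0.0],[0.0,[0.0,0.022,-0.355],0.0],[0.0,[0.0,0.024,-0.38],0.0],[0.0,[0.0,0.024,-0.388],0.0]])

```text
time: 4.15
position: [558.0, 84.4, 242.1]
eef_rot: [1.473, 1.57, -0.233]
wrist_force: [-0.4, -0.6, 0.4]
grip_width: -0.2
```

```bash
python3 - <<'E'
from h import *
from station import *
o=observe(); s=snapshot("wrist"); 
print(o["time"],o["position"],yaw(o),o["wrist_force"],o["qd"].round(3))
s["o"]=o; pickle.dump(s,open("w1.pkl","wb")); cv2.imwrite("pics/w1.png",cv2.resize(s["frame"],(784,588),interpolation=cv2.INTER_CUBIC))
for t in ["bar","knob","stop_face","clamp_arm"]:
    r=look_for(s,t); print(t,[(x["bbox"],round(x["score"],2)) for x in r[:2]])
E
```

```text
4.15 [558.03198355  84.35264914 242.12888574] -1.705642578944504 [-0.37447331 -0.63062559  0.37667317] [-0.078  0.028  0.006 -0.031  0.031  0.02  -0.111]
bar [([290.6, 295.1, 38.3, 156.1], 0.97)]
knob [([209.9, 211.9, 25.1, 46.3], 0.61)]
stop_face [([293.0, 126.2, 21.7, 81.5], 0.86)]
clamp_arm [([264.1, 238.1, 76.3, 23.3], 0.75), ([292.8, 294.8, 43.0, 151.7], 0.38)]
```

View pics/w1.png

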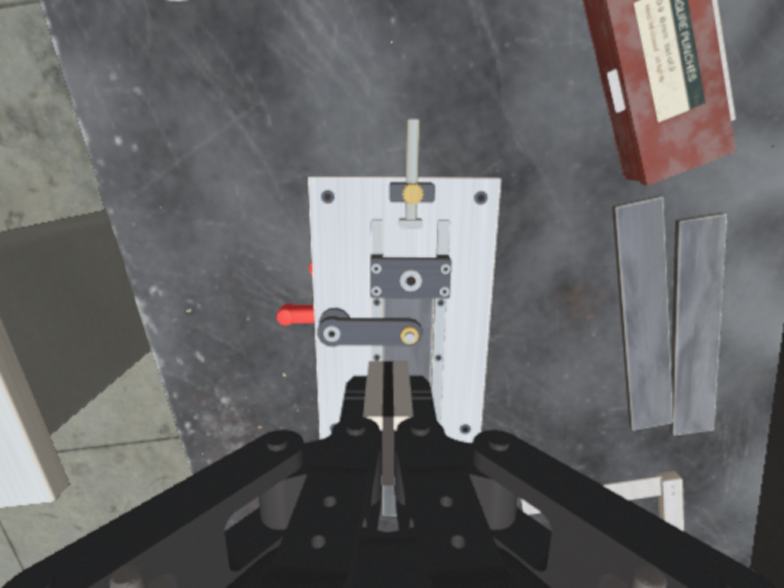

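```bash
python3 - <<'E'
from h import *
s=pickle.load(open("w1.pkl","rb"));f=s["frame"]
cv2.imwrite("pics/w1a.png",cv2.resize(f[115:325,190:370],None,fx=2.8,fy=2.8,interpolation=cv2.INTER_CUBIC))
cv2.imwrite("pics/w1b.png",cv2.resize(f[150:260,190:340],None,fx=5.3,fy=5.3,interpolation=cv2.INTER_CUBIC))
E
```

```text
(no output)
```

View pics/w1a.png

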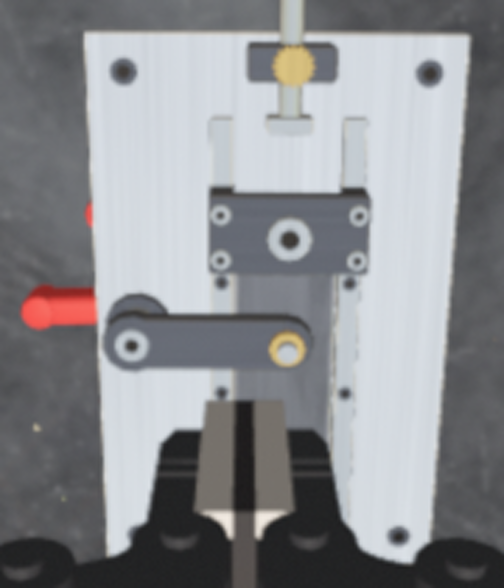

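View pics/w1b.png

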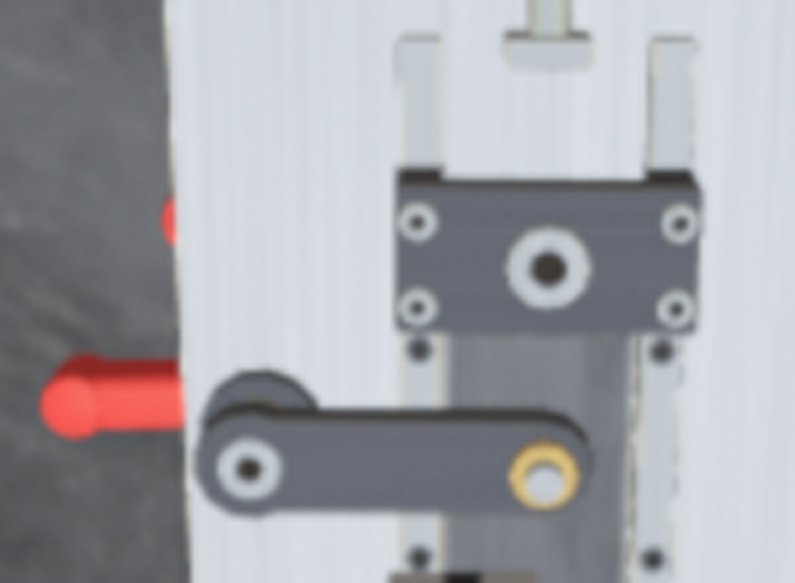

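```bash
cat >> h.py <<'E'
def wcam(s):
    o=s["o"]; T=np.eye(4);T[:3,:3]=R(o);T[:3,3]=o["position"]
    W=np.linalg.inv(T@s["tool_from_camera"]); d=dict(s); d["rvec"]=cv2.Rodrigues(W[:3,:3])[0]; d["tvec"]=W[:3,3]; return d
def onz(s,u,z,p):
    "jig-frame x,y of pixel at height z"
    return least_squares(lambda v:(proj(s,j2w(p,[[v[0],v[1],z]]))-u).ravel(),[0,0.]).x
E
python3 - <<'E'
from h import *
w=wcam(pickle.load(open("w1.pkl","rb")))
sc=pickle.load(open("scene0.pkl","rb"));si=pickle.load(open("side0.pkl","rb"))
C=np.array([[75,120,50],[-75,120,50],[-75,-120,50],[75,-120,50.]])
a=np.array([[175,430],[383,524],[580,310],[393,235]])/3.3+[160,165]-.35
b=np.array([[345,435],[650,446],[622,226],[381,213]])/4+[190,165]-.37
c=np.array([[469,36],[84,33],[107,555],[429,553]])/2.8+[190,115]-.32
g=lambda p:(proj(w,j2w(p,C))-c).ravel()
q=least_squares(g,[560,23,-.14]);print("wrist",q.x,q.fun.reshape(-1,2).round(2))
G=lambda p:np.r_[(proj(sc,j2w(p,C))-a).ravel(),(proj(si,j2w(p,C))-b).ravel(),g(p)]
Q=least_squares(G,q.x,loss='soft_l1');print("all",Q.x)
J=q.x
B=lambda u:np.array(u)/5.3+[190,150]-.4
for n,u,z in [("lobe top",B([69,404]),37),("clamp post",B([248,469]),76),("pad",B([545,483]),76),("bush",B([548,268]),79),("stop face top",B([547,68]),60),("stopface bot",B([547,68]),52),("stop back top",B([547,38]),60)]:
    print(n,onz(w,u,z,J).round(1))
E
```

```text
wrist [ 5.62887435e+02  2.19382672e+01 -1.39741968e-01] [[ 0.39 -1.76]
 [-0.51 -1.39]
 [ 0.25  1.75]
 [-0.1   2.9 ]]
all [ 5.61764991e+02  2.17635392e+01 -1.40662143e-01]
lobe top [-103.5   -1.2]
clamp post [-57.3  -1.2]
pad [ 5.6 -4.1]
bush [ 5.1 44.1]
stop face top [ 5.1 81.5]
stopface bot [ 5.5 80.2]
stop back top [ 4.9 87.6]
```

```bash
python3 - <<'E'
from h import *
w=wcam(pickle.load(open("w1.pkl","rb")))
B=lambda u:np.array(u)/5.3+[190,150]-.4
A=lambda u:np.array(u)/2.8+[190,115]-.32
# bridge corners on top (z=79): y 29..61 ; rail far ends etc
pts=[([75,120,50],A([469,36])),([-75,120,50],A([84,33])),([5,45,79],B([548,268]))]
P=[p for p,_ in pts];U=np.array([u for _,u in pts])
# left edge points: just x=-75 at z=50
E=[A([96,300-40]),A([105,500])]; F=[A([446,350]),A([434,500])]
def g(p):
    r=list((proj(w,j2w(p,P))-U).ravel())
    for u in E: r.append(0.5*(onz(w,u,50,p)[0]+75))
    return r
q=least_squares(g,[561,22,-.14]);print("wrist",q.x,np.round(q.fun,2))
J=q.x
for u in F: print(onz(w,u,50,J))
for n,u,z in [("bridge near L",B([397,332]),79),("bridge far",B([548,180]),79),("lobe top",B([69,404]),37),("lobe2",B([163,220]),37),("clamp post",B([248,469]),76),("pad",B([545,483]),76),("bush",B([548,268]),79),("stop face top",B([547,68]),60)]:
    print(n,onz(w,u,z,J).round(1))
E
```

```text
wrist [ 5.62807226e+02  2.04986164e+01 -1.40439927e-01] [ 0.47 -0.34 -0.26 -0.07  0.03  0.49  0.45  0.  ]
[ 75.2354299  -11.91308614]
[ 75.17576045 -85.8866459 ]
bridge near L [-25.6  31.8]
bridge far [ 4.6 63.7]
lobe top [-103.6    0.2]
lobe2 [-79.7  44.4]
clamp post [-57.4   0.2]
pad [ 5.5 -2.7]
bush [ 5.  45.5]
stop face top [ 4.9 82.9]
```

```bash
echo 'J=np.array([562.5,21,-0.1404])
def go(o,x,y,z,head=-np.pi/2):
    t=j2w(J,[x,y,z])[0]; return plan(o,t,head+J[2])
def tj(o):
    "TCP in jig frame, force in jig frame"
    c,s=np.cos(J[2]),np.sin(J[2]); d=o["position"]-[J[0],J[1],0]; M=np.array([[c,s,0],[-s,c,0],[0,0,1]])
    return (M@d).round(2),(M@o["wrist_force"]).round(2)' >> h.py
python3 - <<'E'
from h import *
from station import *
o=observe(); print(tj(o), go(o,5,-232,140))
E
```

```text
(array([-12.81,  59.49, 242.2 ]), array([-0.24, -0.47,  0.85])) (array([0.1025, 0.0171, 0.2914]), np.float64(0.002))
```

Request:
step_arm(deltas=[[0.0,[0.0,0.002,0.03],0.0],[0.0,[0.01,0.005,0.075],0.0],[0.0,[0.02,0.008,0.12],0.0],[0.0,[0.035,0.01,0.165],0.0],[0.0,[0.05,0.012,0.21],0.0],[0.0,[0.07,0.014,0.25],0.0],[0.0,[0.085,0.016,0.275],0.0],[0.0,[0.095,0.017,0.287],0.0],[0.0,[0.1,0.017,0.291],0.0],[0.0,[0.102,0.017,0.291],0.0]])

```text
time: 5.65
position: [535.4, -207.7, 140.6]
eef_rot: [1.28, 1.569, -0.428]
wrist_force: [-0.1, 0.8, 0.0]
grip_width: 0.1
```

```bash
python3 - <<'E'
from h import *
from station import *
o=observe(); s=snapshot("wrist"); 
print(o["time"],tj(o),yaw(o)-J[2]+np.pi/2, go(o,5,-232,44))
s["o"]=o; pickle.dump(s,open("w2.pkl","wb")); cv2.imwrite("pics/w2.png",cv2.resize(s["frame"],(784,588),interpolation=cv2.INTER_CUBIC))
E
```

```text
5.65 (array([   5.18, -230.23,  140.63]), array([-0.24,  0.82,  0.04])) 0.0035771009798888365 (array([ 0.0966, -0.0003,  0.0017]), np.float64(0.0036))
```

View pics/w2.png

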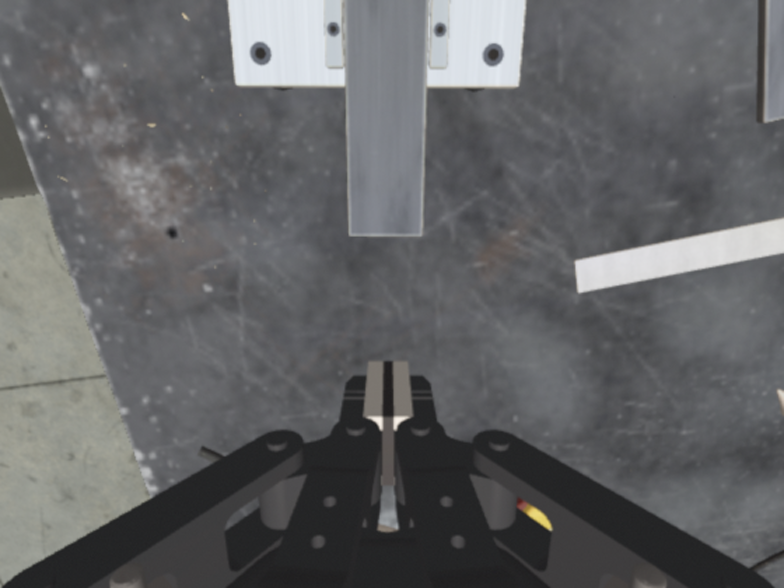

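```bash
python3 - <<'E'
from h import *
w=wcam(pickle.load(open("w2.pkl","rb")))
for n,u,z in [("L",[235,86],50),("R",[521,87],50),("barL",[348.5,236],58),("barR",[423.5,236],58)]:
    print(n,onz(w,np.array(u)/1.4-.2,z,J).round(1))
E
```

```text
L [ -74.7 -120.5]
R [  76.3 -120.4]
barL [ -15.9 -198.6]
barR [  26.3 -198.4]
```

Request:
step_arm(deltas=[[0.0,[0.015,0.0,0.001],0.004],[0.0,[0.035,0.0,0.001],0.004],[0.0,[0.055,0.0,0.001],0.004],[0.0,[0.075,0.0,0.001],0.004],[0.0,[0.09,0.0,0.001],0.004],[0.0,[0.097,0.0,0.001],0.004],[0.0,[0.097,0.0,-0.003],0.004],[0.0,[0.097,0.0,-0.008],0.004],[0.0,[0.097,0.0,-0.013],0.004],[0.0,[0.097,0.0,-0.017],0.004]])

```text
time: 6.95
position: [538.2, -190.1, 44.0]
eef_rot: [1.377, 1.569, -0.334]
wrist_force: [-1.2, 0.4, -0.2]
grip_width: 0.5
```

```bash
python3 - <<'E'
from h import *
from station import *
o=observe();
print(o["time"],tj(o),yaw(o)-J[2]+np.pi/2)
E
```

```text
6.95 (array([   5.5 , -212.44,   44.03]), array([-1.25,  0.22, -0.21])) 0.00042077763425196757
```

Request:
step_arm(deltas=[[0.0,[0.0,0.0,-0.002],0.0],[0.0,[0.0,0.0,-0.005],0.0],[0.0,[0.0,0.0,-0.009],0.0],[0.0,[0.0,0.0,-0.013],0.0],[0.0,[0.0,0.0,-0.017],0.0],[0.0,[0.0,0.0,-0.021],0.0],[0.0,[0.0,0.0,-0.025],0.0],[0.0,[0.0,0.0,-0.029],0.0],[0.0,[0.0,0.0,-0.032],0.0],[0.0,[0.0,0.0,-0.035],0.0]])

```text
time: 8.2
position: [543.1, -155.3, 44.0]
eef_rot: [1.346, 1.569, -0.365]
wrist_force: [-0.4, -0.8, 0.3]
grip_width: 0.3
```

```bash
python3 - <<'E'
from h import *
from station import *
o=observe();
print(o["time"],tj(o),yaw(o)-J[2]+np.pi/2)
E
```

```text
8.2 (array([   5.49, -177.31,   44.03]), array([-0.32, -0.83,  0.31])) 0.0003289711393352768
```

```bash
python3 - <<'E'
from h import *
from station import *
o=observe(); s=snapshot("wrist"); 
s["o"]=o; pickle.dump(s,open("w3.pkl","wb")); f=s["frame"]
cv2.imwrite("pics/w3.png",cv2.resize(f[100:320,150:400],None,fx=2.6,fy=2.6,interpolation=cv2.INTER_CUBIC))
print(tj(o),tj(observe()))
E
```

```text
(array([   5.49, -177.31,   44.03]), array([-0.32, -0.83,  0.31])) (array([   5.53, -176.75,   44.07]), array([-0.9 ,  0.46, -0.4 ]))
```

View pics/w3.png

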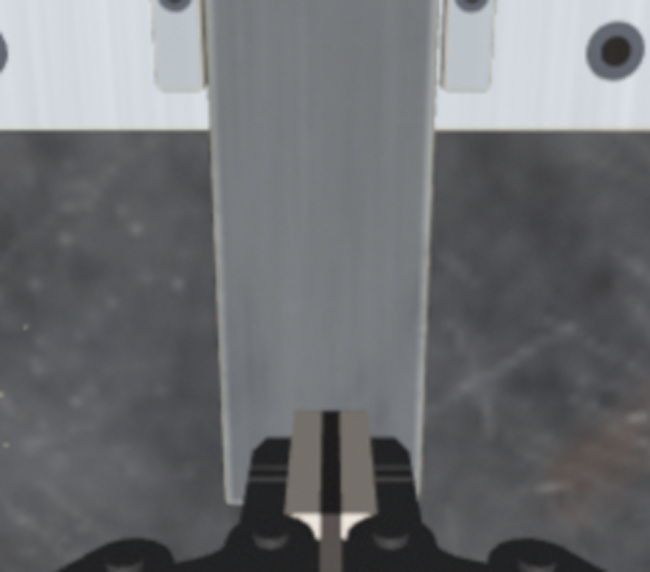

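```bash
python3 - <<'E'
from h import *
w=wcam(pickle.load(open("w3.pkl","rb")))
for n,u,z in [("endL",[225,503],58),("endR",[418,500],58),("plate",[100,130],50)]:
    print(n,onz(w,np.array(u)/2.6+[150,100]-.3,z,J).round(1))
print(proj(w,j2w(J,[[5.5,-177.3,44],[5.5,-177.3+11,58],[5.5,-177.3,58],[5.5,-166,44],[5.5,-177,120]])))
E
```

```text
endL [ -16.  -197.9]
endR [  25.2 -197.2]
plate [ -38.3 -120. ]
[[275.02650084 248.67270172]
 [274.92462943 240.53146216]
 [274.95098057 259.50565144]
 [275.00278459 230.37717447]
 [274.4056577  336.80887931]]
```

```bash
python3 - <<'E'
from h import *
from station import *
s=snapshot("side"); f=s["frame"]; pickle.dump(s,open("side1.pkl","wb"))
u=proj(s,j2w(J,[[5,-177,44],[5,-177,58],[5,-198,58]])); print(u)
cv2.imwrite("pics/s1.png",cv2.resize(f[130:280,240:400],None,fx=4.5,fy=4,interpolation=cv2.INTER_CUBIC))
s=snapshot("scene"); f=s["frame"]; pickle.dump(s,open("scene1.pkl","wb"))
u=proj(s,j2w(J,[[5,-177,44],[5,-177,58],[5,-198,58]])); print(u)
cv2.imwrite("pics/c1.png",cv2.resize(f[160:310,230:390],None,fx=4,fy=4,interpolation=cv2.INTER_CUBIC))
E
```

```text
[[311.94513923 210.57646148]
 [312.21766059 205.76310231]
 [312.31986959 202.52058164]]
[[315.37697176 235.55398047]
 [315.74307245 230.66652786]
 [320.05159574 226.49986915]]
```

View pics/s1.png

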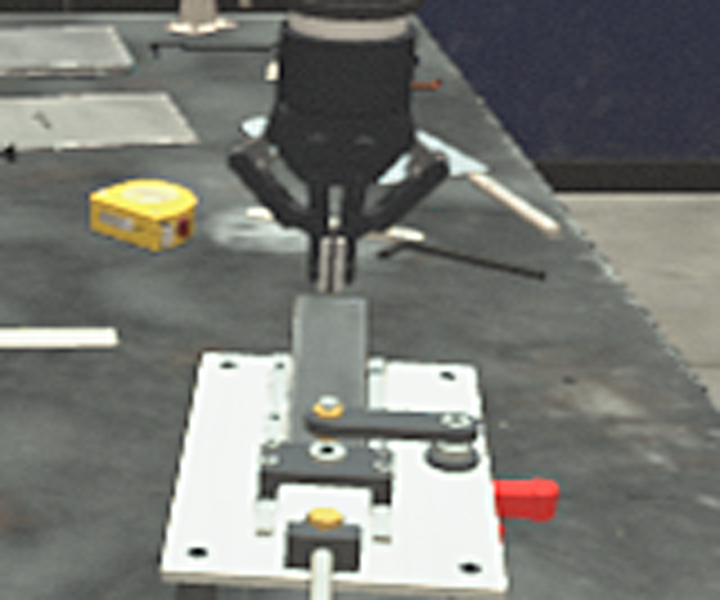

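View pics/c1.png

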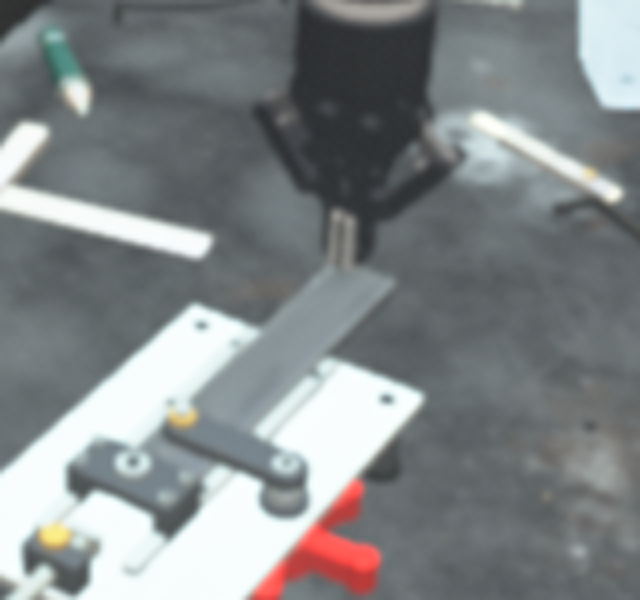

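Request:
step_arm(deltas=[[0.0,[0.0,0.0,0.008],0.0],[0.0,[0.0,0.0,0.02],0.0],[0.0,[0.0,0.0,0.035],0.0],[0.0,[0.0,0.0,0.048],0.0],[0.0,[0.0,0.0,0.055],0.0],[0.0,[0.0,0.0,0.055],0.0],[0.0,[0.007,0.0,0.055],0.0],[0.0,[0.015,0.0,0.055],0.0],[0.0,[0.023,0.0,0.055],0.0],[0.0,[0.028,0.0,0.055],0.0]])

```text
time: 9.6
position: [535.2, -209.4, 15.2]
eef_rot: [1.456, 1.57, -0.254]
wrist_force: [0.2, -0.9, 0.1]
grip_width: -0.2
```

```bash
python3 - <<'E'
from h import *
from station import *
o=observe(); print(o["time"],tj(o))
for n,b in (("wrist",(150,120,400,340)),("side",(240,130,400,280)),("scene",(230,160,390,310))):
    o=observe(); s=snapshot(n); s["o"]=o; pickle.dump(s,open(n+"2.pkl","wb")); f=s["frame"]
    if n=="wrist": s=wcam(s)
    p=tj(o)[0]
    print(n,p,proj(s,j2w(J,[p,p+[0,0,10],p+[0,0,20],p+[0,0,30],[5,-198.5,58]])).round(1).tolist())
    x0,y0,x1,y1=b; k=4 if n!="wrist" else 2.6
    cv2.imwrite(f"pics/{n}2.png",cv2.resize(f[y0:y1,x0:x1],None,fx=k,fy=k,interpolation=cv2.INTER_CUBIC))
E
```

```text
9.6 (array([   5.22, -231.96,   15.15]), array([ 0.28, -0.86,  0.13]))
wrist [   5.22 -231.96   15.15] [[275.0, 248.7], [274.9, 256.3], [274.9, 264.7], [274.8, 274.1], [274.1, 217.9]]
side [   4.97 -232.     14.81] [[311.7, 211.7], [311.9, 208.4], [312.1, 205.2], [312.2, 201.9], [312.3, 202.4]]
scene [   5.1  -232.09   15.27] [[325.5, 234.4], [325.8, 231.1], [326.1, 227.7], [326.4, 224.3], [320.2, 226.4]]
```

View pics/wrist2.png

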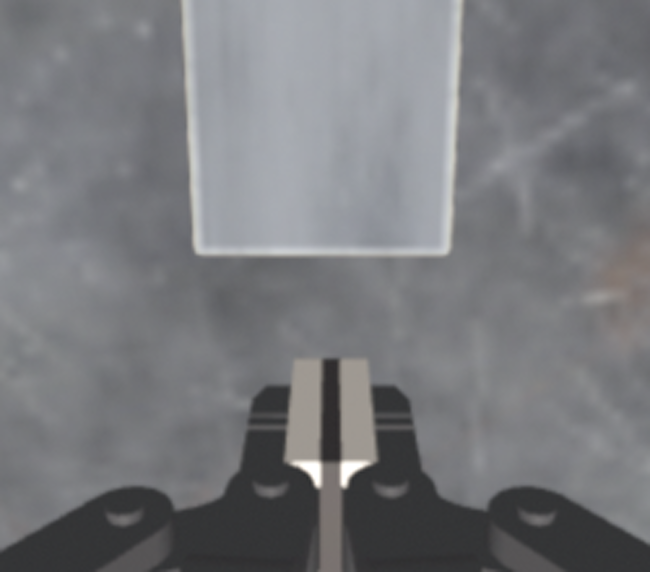

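View pics/side2.png

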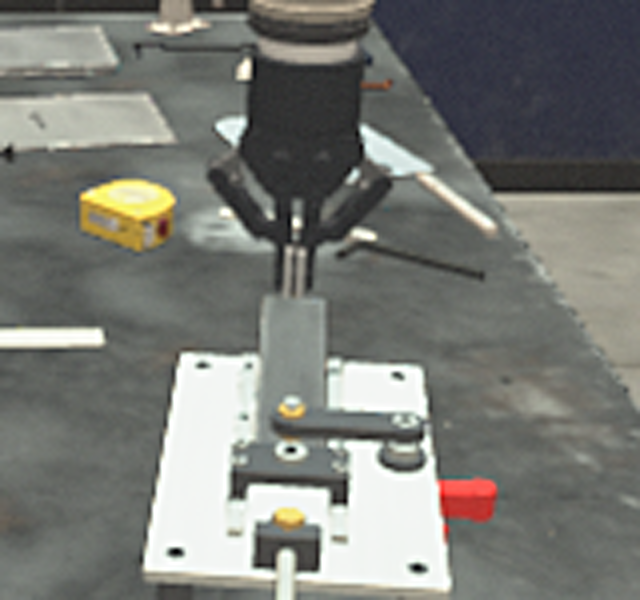

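View pics/scene2.png

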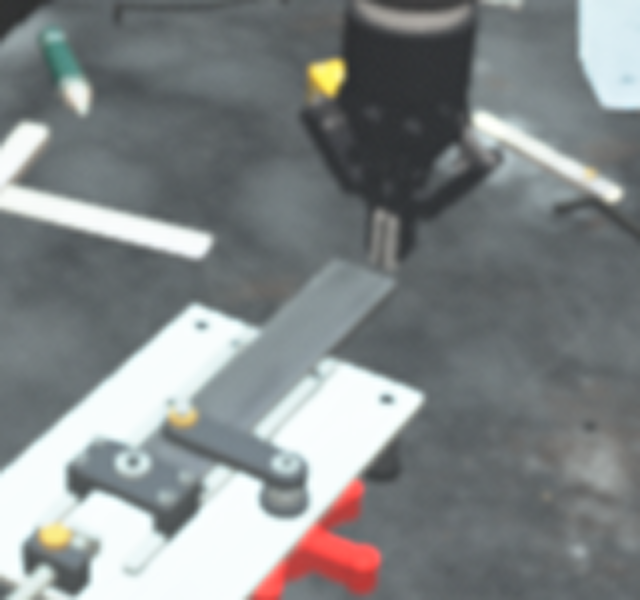

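Request:
step_arm(deltas=[[0.0,[0.004,0.0,-0.001],0.0],[0.0,[0.007,0.0,-0.003],0.0],[0.0,[0.007,0.0,-0.006],0.0],[0.0,[0.007,0.0,-0.01],0.0],[0.0,[0.007,0.0,-0.014],0.0],[0.0,[0.007,0.0,-0.018],0.0],[0.0,[0.007,0.0,-0.021],0.0],[0.0,[0.007,0.0,-0.024],0.0],[0.0,[0.007,0.0,-0.027],0.0],[0.0,[0.007,0.0,-0.03],0.0]])

```text
time: 11.0
position: [539.4, -180.9, 8.7]
eef_rot: [0.881, 1.569, -0.83]
wrist_force: [-0.2, -4.6, 0.4]
grip_width: -0.3
```

```bash
python3 - <<'E'
from h import *
from station import *
o=observe(); print(o["time"],tj(o))
for n,b in (("wrist",(150,120,400,340)),("scene",(230,160,390,310))):
    o=observe(); s=snapshot(n); s["o"]=o; pickle.dump(s,open(n+"3.pkl","wb")); f=s["frame"]
    x0,y0,x1,y1=b; k=4 if n!="wrist" else 2.6
    cv2.imwrite(f"pics/{n}3.png",cv2.resize(f[y0:y1,x0:x1],None,fx=k,fy=k,interpolation=cv2.INTER_CUBIC))
E
```

```text
11.0 (array([   5.38, -203.17,    8.73]), array([ 0.45, -4.63,  0.43]))
```

View pics/wrist3.png

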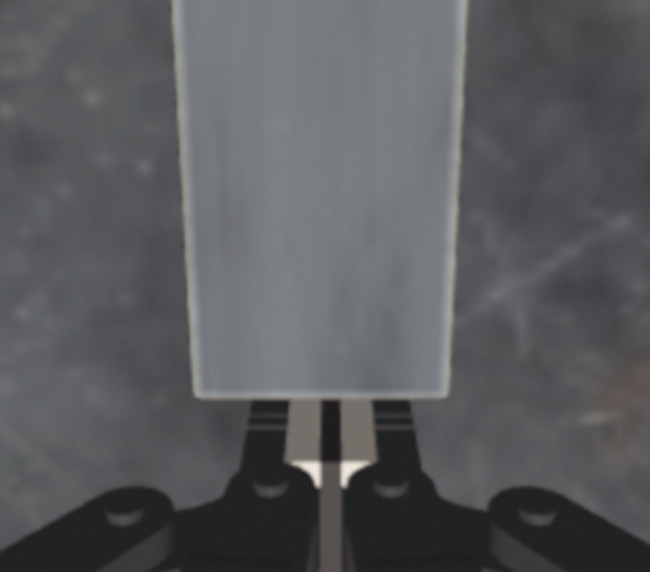

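View pics/scene3.png

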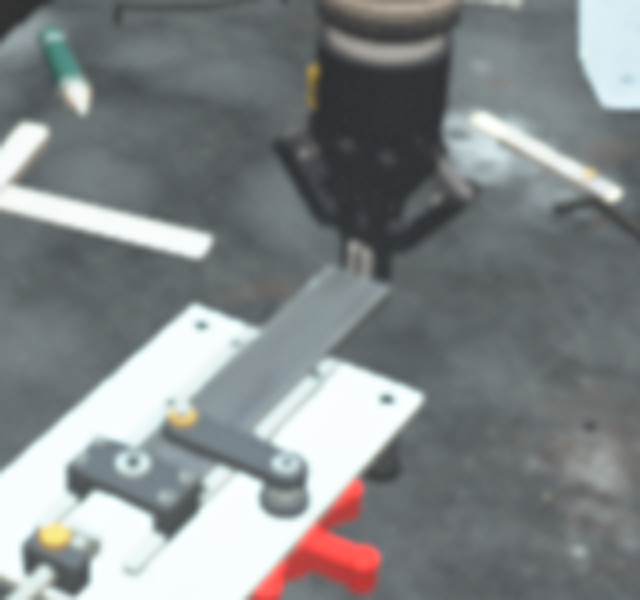

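```bash
python3 - <<'E'
from h import *
w=wcam(pickle.load(open("wrist3.pkl","rb")))
print(tj(w["o"]),[onz(w,np.array(u)/2.6+[150,120]-.3,58,J).round(1) for u in ([196,397],[447,397])])
E
```

```text
(array([   5.38, -203.17,    8.73]), array([ 0.45, -4.63,  0.43])) [array([ -15.5, -191.7]), array([  25.3, -191.8])]
```

Request:
step_arm(deltas=[[0.0,[0.0,0.0,-0.004],0.0],[0.0,[0.0,0.0,-0.008],0.0],[0.0,[0.0,0.0,-0.012],0.0],[0.0,[0.0,0.0,-0.016],0.0],[0.0,[0.0,0.0,-0.02],0.0],[0.0,[0.0,0.0,-0.024],0.0],[0.0,[0.0,0.0,-0.028],0.0],[0.0,[0.0,0.0,-0.031],0.0],[0.0,[0.0,0.0,-0.034],0.0],[0.0,[0.0,0.0,-0.036],0.0]])

```text
time: 12.35
position: [544.6, -144.1, 8.7]
eef_rot: [1.249, 1.569, -0.461]
wrist_force: [-0.9, -4.4, 1.6]
grip_width: -0.1
```

```bash
python3 - <<'E'
from h import *
from station import *
o=observe(); print(o["time"],tj(o),o["wrist_torque"])
E
```

```text
12.35 (array([   5.34, -166.02,    8.71]), array([-0.31, -4.53,  1.65])) [-1.00910466  0.11580692  0.00434945]
```

Request:
step_arm(deltas=[[0.0,[0.0,0.0,-0.0005],0.0],[0.0,[0.0,0.0,-0.001],0.0],[0.0,[0.0,0.0,-0.0015],0.0],[0.0,[0.0,0.0,-0.002],0.0],[0.0,[0.0,0.0,-0.0025],0.0],[0.0,[0.0,0.0,-0.003],0.0],[0.0,[0.0,0.0,-0.0035],0.0],[0.0,[0.0,0.0,-0.004],0.0],[0.0,[0.0,0.0,-0.0045],0.0],[0.0,[0.0,0.0,-0.005],0.0]])

```text
time: 13.6
position: [545.2, -139.4, 8.7]
eef_rot: [1.156, 1.569, -0.554]
wrist_force: [-0.7, -4.6, 0.7]
grip_width: -0.0
```

```bash
python3 - <<'E'
from h import *
from station import *
o=observe(); print(o["time"],tj(o))
E
```

```text
13.6 (array([   5.34, -161.21,    8.72]), array([-0.08, -4.67,  0.72]))
```

Request:
step_arm(deltas=[[0.0,[0.0,0.0,-0.0002],0.0],[0.0,[0.0,0.0,-0.0004],0.0],[0.0,[0.0,0.0,-0.0006],0.0],[0.0,[0.0,0.0,-0.0008],0.0],[0.0,[0.0,0.0,-0.001],0.0],[0.0,[0.0,0.0,-0.0012],0.0],[0.0,[0.0,0.0,-0.0013],0.0],[0.0,[0.0,0.0,-0.0014],0.0],[0.0,[0.0,0.0,-0.0015],0.0],[0.0,[0.0,0.0,-0.0015],0.0]])

```text
time: 14.85
position: [545.4, -138.1, 8.7]
eef_rot: [1.062, 1.569, -0.649]
wrist_force: [-0.9, -4.7, 0.8]
grip_width: 0.0
```

```bash
python3 - <<'E'
from h import *
from station import *
o=observe(); print(o["time"],tj(o))
E
```

```text
14.85 (array([   5.28, -159.89,    8.7 ]), array([-0.2 , -4.81,  0.75]))
```

Request:
step_arm(deltas=[[0.0,[0.0,0.0,-0.0002],0.0],[0.0,[0.0,0.0,-0.0004],0.0],[0.0,[0.0,0.0,-0.0006],0.0],[0.0,[0.0,0.0,-0.0008],0.0],[0.0,[0.0,0.0,-0.001],0.0],[0.0,[0.0,0.0,-0.0012],0.0],[0.0,[0.0,0.0,-0.0013],0.0],[0.0,[0.0,0.0,-0.0014],0.0],[0.0,[0.0,0.0,-0.0015],0.0],[0.0,[0.0,0.0,-0.0015],0.0]])

```text
time: 16.1
position: [545.6, -136.7, 8.7]
eef_rot: [0.987, 1.569, -0.724]
wrist_force: [-0.4, -4.5, 1.4]
grip_width: -0.0
```

```bash
python3 - <<'E'
from h import *
from station import *
o=observe(); print(o["time"],tj(o))
E
```

```text
16.1 (array([   5.3 , -158.57,    8.73]), array([ 0.24, -4.52,  1.38]))
```

Request:
step_arm(deltas=[[0.0,[0.0,0.0,-0.0002],0.0],[0.0,[0.0,0.0,-0.0004],0.0],[0.0,[0.0,0.0,-0.0006],0.0],[0.0,[0.0,0.0,-0.0008],0.0],[0.0,[0.0,0.0,-0.001],0.0],[0.0,[0.0,0.0,-0.0012],0.0],[0.0,[0.0,0.0,-0.0013],0.0],[0.0,[0.0,0.0,-0.0014],0.0],[0.0,[0.0,0.0,-0.0015],0.0],[0.0,[0.0,0.0,-0.0015],0.0]])

```text
time: 17.35
position: [545.7, -135.4, 8.7]
eef_rot: [0.93, 1.569, -0.781]
wrist_force: [-1.1, -5.5, 1.8]
grip_width: 0.0
```

```bash
python3 - <<'E'
from h import *
from station import *
o=observe(); print(o["time"],tj(o))
s=snapshot("side"); cv2.imwrite("pics/s4.png",cv2.resize(s["frame"][200:300,270:370],None,fx=6,fy=6,interpolation=cv2.INTER_CUBIC))
E
```

```text
17.35 (array([   5.28, -157.19,    8.74]), array([-0.36, -5.58,  1.76]))
```

View pics/s4.png

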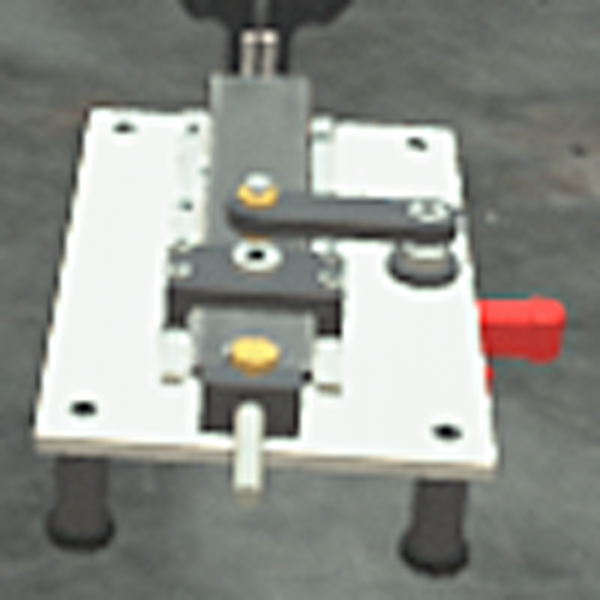

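Request:
step_arm(deltas=[[0.0,[0.0,0.0,-0.0002],0.0],[0.0,[0.0,0.0,-0.0004],0.0],[0.0,[0.0,0.0,-0.0006],0.0],[0.0,[0.0,0.0,-0.0008],0.0],[0.0,[0.0,0.0,-0.001],0.0],[0.0,[0.0,0.0,-0.0011],0.0],[0.0,[0.0,0.0,-0.0012],0.0],[0.0,[0.0,0.0,-0.0013],0.0],[0.0,[0.0,0.0,-0.0014],0.0],[0.0,[0.0,0.0,-0.0014],0.0]])

```text
time: 18.65
position: [545.8, -134.8, 8.7]
eef_rot: [0.609, 1.569, -1.103]
wrist_force: [-0.1, -6.0, 0.9]
grip_width: -0.1
```

```bash
python3 - <<'E'
from h import *
from station import *
o=observe(); print(o["time"],tj(o))
E
```

```text
18.65 (array([   5.22, -156.6 ,    8.72]), array([ 0.75, -5.94,  0.89]))
```

Request:
step_arm(deltas=[[0.0,[0.0,0.0,-0.0003],0.0],[0.0,[0.0,0.0,-0.0006],0.0],[0.0,[0.0,0.0,-0.0009],0.0],[0.0,[0.0,0.0,-0.0012],0.0],[0.0,[0.0,0.0,-0.0014],0.0],[0.0,[0.0,0.0,-0.0016],0.0],[0.0,[0.0,0.0,-0.0018],0.0],[0.0,[0.0,0.0,-0.002],0.0],[0.0,[0.0,0.0,-0.002],0.0],[0.0,[0.0,0.0,-0.002],0.0]])

```text
time: 19.9
position: [545.7, -134.8, 8.8]
eef_rot: [0.277, 1.567, -1.437]
wrist_force: [-0.3, -8.8, 0.9]
grip_width: -0.1
```

```bash
python3 - <<'E'
from h import *
from station import *
o=observe(); print(o["time"],tj(o))
E
```

```text
19.9 (array([   5.2 , -156.63,    8.76]), array([ 0.96, -8.8 ,  0.94]))
```

Request:
step_arm(deltas=[[0.0,[0.0,0.0,-0.0005],0.0],[0.0,[0.0,0.0,-0.001],0.0],[0.0,[0.0,0.0,-0.0015],0.0],[0.0,[0.0,0.0,-0.002],0.0],[0.0,[0.0,0.0,-0.0024],0.0],[0.0,[0.0,0.0,-0.0028],0.0],[0.0,[0.0,0.0,-0.0031],0.0],[0.0,[0.0,0.0,-0.0033],0.0],[0.0,[0.0,0.0,-0.0033],0.0],[0.0,[0.0,0.0,-0.0033],0.0]])

```text
time: 21.15
position: [545.7, -134.9, 8.8]
eef_rot: [0.106, 1.564, -1.61]
wrist_force: [-0.4, -11.4, 2.7]
grip_width: 0.1
```

```bash
python3 - <<'E'
from h import *
from station import *
o=observe(); print(o["time"],tj(o))
E
```

```text
21.15 (array([   5.13, -156.7 ,    8.77]), array([  1.17, -11.39,   2.66]))
```

Request:
step_arm(deltas=[[0.0,[0.0,0.0,-0.001],0.0],[0.0,[0.0,0.0,-0.002],0.0],[0.0,[0.0,0.0,-0.003],0.0],[0.0,[0.0,0.0,-0.0036],0.0],[0.0,[0.0,0.0,-0.004],0.0],[0.0,[0.0,0.0,-0.0044],0.0],[0.0,[0.0,0.0,-0.0046],0.0],[0.0,[0.0,0.0,-0.0046],0.0],[0.0,[0.0,0.0,-0.0046],0.0],[0.0,[0.0,0.0,-0.0046],0.0]])

```text
time: 22.4
position: [545.6, -135.0, 8.8]
eef_rot: [0.025, 1.559, -1.695]
wrist_force: [-2.2, -14.1, 2.1]
grip_width: 0.5
```

```bash
python3 - <<'E'
from h import *
from station import *
o=observe(); print(o["time"],tj(o))
E
```

```text
22.4 (array([   5.06, -156.87,    8.79]), array([ -0.17, -14.29,   2.07]))
```

Request:
step_arm(deltas=[[0.0,[0.0,0.0,0.01],0.0],[0.0,[-0.01,0.0,0.02],0.0],[0.0,[-0.035,0.0,0.02],0.0],[0.0,[-0.065,-0.005,0.01],0.0],[0.0,[-0.085,-0.025,-0.02],0.0],[0.0,[-0.085,-0.05,-0.07],0.0],[0.0,[-0.085,-0.08,-0.12],0.0],[0.0,[-0.085,-0.1,-0.16],0.0],[0.0,[-0.085,-0.108,-0.18],0.0],[0.0,[-0.085,-0.11,-0.185],0.0]])

```text
time: 23.65
position: [464.0, 67.4, 92.2]
eef_rot: [0.073, 1.56, -1.642]
wrist_force: [0.1, -1.1, 0.6]
grip_width: -0.1
```

```bash
python3 - <<'E'
from h import *
from station import *
o=observe(); s=snapshot("wrist"); 
print(o["time"],tj(o),yaw(o)-J[2]+np.pi/2,R(o)[:,0].round(4),o["q"].round(2))
s["o"]=o; pickle.dump(s,open("w5.pkl","wb")); cv2.imwrite("pics/w5.png",cv2.resize(s["frame"],(784,588),interpolation=cv2.INTER_CUBIC))
E
```

```text
23.65 (array([-104.07,   32.17,   92.2 ]), array([ 0.27, -1.05,  0.62])) -0.004141054476981987 [-8.000e-04 -1.080e-02 -9.999e-01] [ 0.16  0.34 -0.52  2.11  0.26  0.76 -0.67]
```

View pics/w5.png

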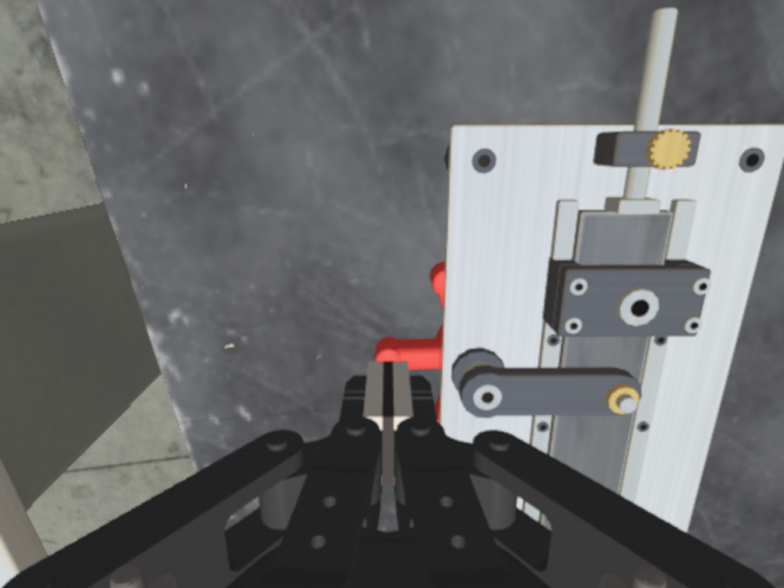

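```bash
python3 - <<'E'
from h import *
w=wcam(pickle.load(open("w5.pkl","rb")))
f=w["frame"]
cv2.imwrite("pics/w5a.png",cv2.resize(f[180:320,240:360],None,fx=4.5,fy=4.2,interpolation=cv2.INTER_CUBIC))
for n,u,z in [("lobe",[388,349],37),("post",[487,398],76),("cornerTL",[452,125],50),("bush",[640,308],79),("stopface/bar",[622,210],58)]:
    print(n,onz(w,np.array(u)/1.4-.2,z,J).round(1))
print(onz(w,np.array([388,361])/1.4-.2,92,J),onz(w,np.array([388,361])/1.4-.2,120,J))
E
```

```text
lobe [-103.     6.2]
post [-56.7  -1. ]
cornerTL [-74.4 120. ]
bush [ 5.7 44.7]
stopface/bar [ 2.  83.7]
[-102.97531222   26.35391015] [-102.95913664   40.30298035]
```

View pics/w5a.png

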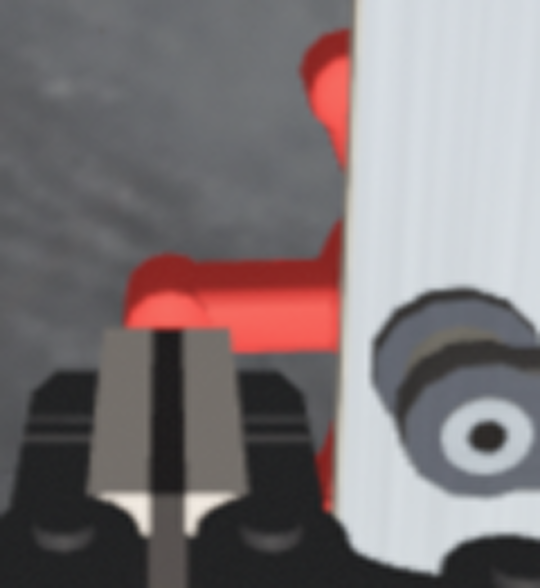

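```bash
python3 - <<'E'
from h import *
from station import *
o=observe(); print(tj(o), go(o,-105,31,0))
E
```

```text
(array([-103.78,   31.59,   92.07]), array([-0.07, -0.01,  0.52])) (array([ 0.0921, -0.0013, -0.0004]), np.float64(-0.0055))
```

Request:
step_arm(deltas=[[0.0,[0.012,-0.001,0.0],-0.005],[0.0,[0.028,-0.001,0.0],-0.005],[0.0,[0.044,-0.001,0.0],-0.005],[0.0,[0.058,-0.001,0.0],-0.005],[0.0,[0.07,-0.001,0.0],-0.005],[0.0,[0.08,-0.001,0.0],-0.005],[0.0,[0.086,-0.001,0.0],-0.005],[0.0,[0.09,-0.001,0.0],-0.005],[0.0,[0.092,-0.001,0.0],-0.005],[0.0,[0.092,-0.001,0.0],-0.005]])

```text
time: 24.95
position: [463.2, 66.0, 0.2]
eef_rot: [0.089, 1.56, -1.623]
wrist_force: [0.7, -0.5, 0.4]
grip_width: -0.1
```

```bash
python3 - <<'E'
from h import *
from station import *
o=observe(); print(o["time"],tj(o))
for n in ("side","wrist"):
    s=snapshot(n); s["o"]=o; pickle.dump(s,open(n+"6.pkl","wb")); f=s["frame"]
    if n=="wrist": s=wcam(s)
    p=tj(o)[0]
    print(n,proj(s,j2w(J,[p,p+[0,0,20],p+[0,0,30],[-103,0,37],[-103,0,17]])).round(1).tolist())
    b=(300,180,400,280) if n=="side" else (200,170,360,330); k=6 if n=="side" else 3.7
    x0,y0,x1,y1=b
    cv2.imwrite(f"pics/{n}6.png",cv2.resize(f[y0:y1,x0:x1],None,fx=k,fy=k,interpolation=cv2.INTER_CUBIC))
E
```

```text
24.95 (array([-104.59,   30.62,    0.19]), array([ 0.75, -0.39,  0.4 ]))
side [[359.6, 271.3], [360.6, 263.6], [361.1, 259.7], [359.3, 249.7], [358.4, 257.3]]
wrist [[275.0, 248.7], [274.9, 265.1], [274.8, 274.7], [278.0, 336.0], [277.9, 311.6]]
```

View pics/side6.png

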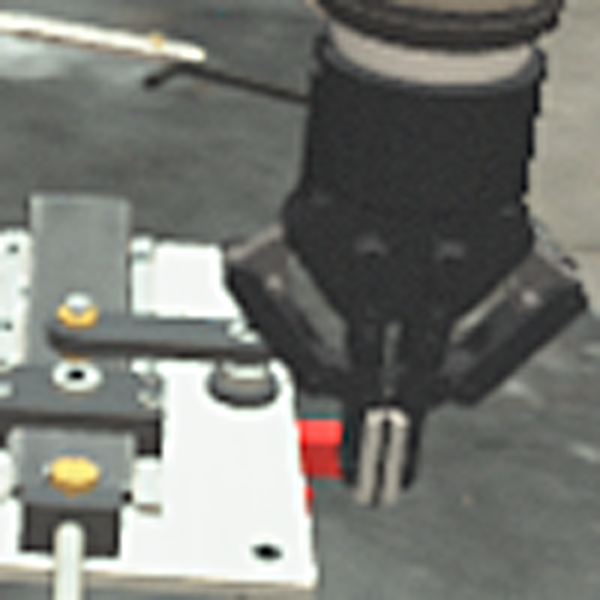

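View pics/wrist6.png

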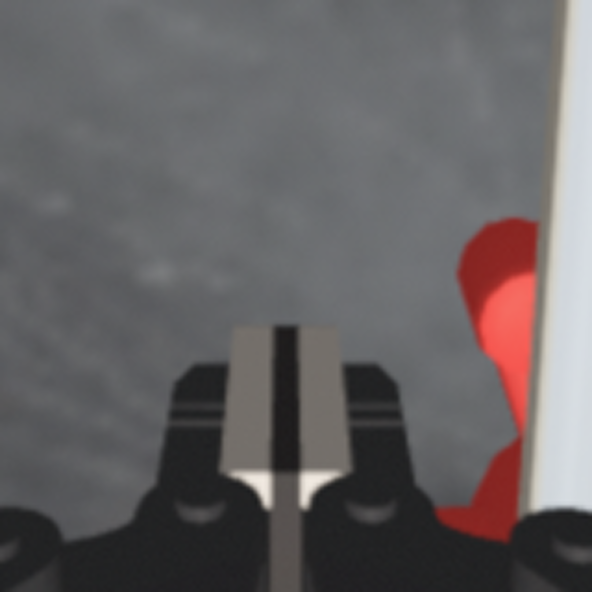

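Request:
step_arm(deltas=[[0.0,[0.002,0.0,0.0],0.0],[0.0,[0.004,0.0,0.0],0.0],[0.0,[0.006,0.0,0.0],0.0],[0.0,[0.008,0.0,0.001],0.0],[0.0,[0.009,0.0,0.002],0.0],[0.0,[0.009,0.0,0.003],0.0],[0.0,[0.009,0.0,0.004],0.0],[0.0,[0.009,0.0,0.005],0.0],[0.0,[0.009,0.0,0.006],0.0],[0.0,[0.009,0.0,0.007],0.0]])

```text
time: 26.3
position: [462.4, 58.9, -8.6]
eef_rot: [0.119, 1.56, -1.592]
wrist_force: [1.1, 0.2, -0.4]
grip_width: 0.1
```

```bash
cat >> h.py <<'E'
AX=np.array([-57.,0.])
def knob(o):
    "polar state of finger face relative to knob axis; estimated knob angle and tangential force/torque"
    p,f=tj(o); h=yaw(o)-J[2]+np.pi/2  # heading offset
    c,s=np.cos(h),np.sin(h)
    d=p[:2]-AX; loc=np.array([c*d[0]+s*d[1],-s*d[0]+c*d[1]]); fl=np.array([c*f[0]+s*f[1],-s*f[0]+c*f[1]])
    # face at loc y-11, post centre at loc y-19 (face local normal -y): angle from h
    yp=loc[1]-19; th=h+np.arcsin(np.clip(-yp/46,-1,1))
    xc=-46*np.cos(th-h)
    Fx,Fy=fl; tau=(xc*Fy-(loc[1]-11)*Fx)/1000
    return dict(t=round(o["time"],2),p=p,h=round(h,3),loc=loc.round(1),f_loc=fl.round(1),fz=f[2],th=round(th,3),Ft=round(-tau/0.046,2),tilt=R(o)[:,0].round(3))
def arc(o,th,rc=50,gap=0,z=None):
    "tool shift/turn to have the face touching the post of angle th (heading offset=th)"
    l=np.array([-rc,19+gap]); c,s=np.cos(th),np.sin(th)
    q=AX+[c*l[0]-s*l[1],s*l[0]+c*l[1]]
    return go(o,q[0],q[1],o["position"][2] if z is None else z,-np.pi/2+th)
E
python3 - <<'E'
from h import *
from station import *
o=observe(); print(knob(o)); 
for th in (0,.1,.2,.3,.4,.5): print(th,arc(o,th,z=-9))
E
```

```text
{'t': 26.3, 'p': array([-104.46,   23.51,   -8.58]), 'h': np.float64(-0.001), 'loc': array([-47.5,  23.5]), 'f_loc': array([1.1, 0.4]), 'fz': np.float64(-0.4), 'th': np.float64(-0.098), 'Ft': np.float64(0.65), 'tilt': array([-0.   , -0.011, -1.   ])}
0 (array([ 0.0005, -0.0025,  0.0045]), np.float64(-0.0006))
0.1 (array([ 0.0005, -0.0042,  0.0096]), np.float64(-0.1006))
0.2 (array([ 0.0006, -0.0053,  0.0148]), np.float64(-0.2006))
0.3 (array([ 0.0006, -0.0059,  0.0201]), np.float64(-0.3006))
0.4 (array([ 0.0007, -0.006 ,  0.0255]), np.float64(-0.4006))
0.5 (array([ 0.0007, -0.0055,  0.0308]), np.float64(-0.5006))
```

Request:
step_arm(deltas=[[0.0,[0.0005,-0.002,0.002],0.0],[0.0,[0.0005,-0.0025,0.0045],0.0],[0.0,[0.0005,-0.003,0.006],-0.03],[0.0,[0.0005,-0.0035,0.0075],-0.06],[0.0,[0.0005,-0.004,0.009],-0.09],[0.0,[0.0005,-0.0045,0.0106],-0.12],[0.0,[0.0005,-0.0049,0.0122],-0.15],[0.0,[0.0005,-0.0052,0.0138],-0.18],[0.0,[0.0006,-0.0054,0.0154],-0.21],[0.0,[0.0006,-0.0056,0.017],-0.24]])

```text
time: 27.55
position: [454.7, 45.4, -8.9]
eef_rot: [0.013, 1.563, -1.454]
wrist_force: [-0.5, 7.8, -1.2]
grip_width: 0.1
```

```bash
python3 - <<'E'
from h import *
from station import *
o=observe(); print(knob(o)); 
for th in (.2,.3,.4,.5,.6): print(th,arc(o,th,z=-9))
E
```

```text
{'t': 27.55, 'p': array([-110.16,    9.1 ,   -8.92]), 'h': np.float64(0.244), 'loc': array([-49.4,  21.7]), 'f_loc': array([0.3, 7.8]), 'fz': np.float64(-1.2), 'th': np.float64(0.186), 'Ft': np.float64(7.89), 'tilt': array([ 0.001, -0.008, -1.   ])}
0.2 (array([0.0001, 0.0003, 0.0005]), np.float64(0.0438))
0.3 (array([ 0.0001, -0.0016,  0.0055]), np.float64(-0.0562))
0.4 (array([ 0.0002, -0.003 ,  0.0107]), np.float64(-0.1562))
0.5 (array([ 0.0002, -0.0038,  0.016 ]), np.float64(-0.2562))
0.6 (array([ 0.0002, -0.0041,  0.0213]), np.float64(-0.3562))
```

Request:
step_arm(deltas=[[0.0,[0.0,0.0,0.0012],0.0],[0.0,[0.0,-0.0004,0.0026],0.0],[0.0,[0.0,-0.0008,0.004],-0.03],[0.0,[0.0,-0.0012,0.0054],-0.055],[0.0,[0.0001,-0.0016,0.0068],-0.08],[0.0,[0.0001,-0.002,0.0081],-0.105],[0.0,[0.0002,-0.0024,0.0094],-0.13],[0.0,[0.0002,-0.0028,0.0107],-0.155],[0.0,[0.0002,-0.0031,0.012],-0.18],[0.0,[0.0002,-0.0034,0.0134],-0.205]])

```text
time: 28.8
position: [452.4, 33.6, -9.0]
eef_rot: [-0.113, 1.565, -1.372]
wrist_force: [-1.5, 6.8, 0.4]
grip_width: 0.0
```

```bash
python3 - <<'E'
from h import *
from station import *
o=observe(); print(knob(o)); 
for th in (.4,.5,.6,.7,.8): print(th,arc(o,th,z=-9))
E
```

```text
{'t': 28.8, 'p': array([-110.73,   -2.95,   -8.96]), 'h': np.float64(0.452), 'loc': array([-49.6,  20.8]), 'f_loc': array([0.6, 6.9]), 'fz': np.float64(0.35), 'th': np.float64(0.413), 'Ft': np.float64(7.03), 'tilt': array([ 0.001, -0.005, -1.   ])}
0.4 (array([ 0.    ,  0.0007, -0.0008]), np.float64(0.0519))
0.5 (array([ 0.0001, -0.0012,  0.0042]), np.float64(-0.0481))
0.6 (array([ 0.0001, -0.0026,  0.0094]), np.float64(-0.1481))
0.7 (array([ 0.0001, -0.0035,  0.0147]), np.float64(-0.2481))
0.8 (array([ 0.0002, -0.0039,  0.02  ]), np.float64(-0.3481))
```

Request:
step_arm(deltas=[[0.0,[0.0,0.0,0.0012],0.0],[0.0,[0.0,-0.0004,0.0024],-0.02],[0.0,[0.0,-0.0008,0.0037],-0.04],[0.0,[0.0,-0.0012,0.005],-0.06],[0.0,[0.0001,-0.0016,0.0063],-0.085],[0.0,[0.0001,-0.002,0.0076],-0.11],[0.0,[0.0001,-0.0024,0.0089],-0.135],[0.0,[0.0001,-0.0027,0.0102],-0.16],[0.0,[0.0001,-0.003,0.0115],-0.185],[0.0,[0.0001,-0.0032,0.0128],-0.21]])

```text
time: 30.05
position: [452.7, 22.0, -9.0]
eef_rot: [-0.336, 1.567, -1.383]
wrist_force: [-2.6, 7.5, 0.9]
grip_width: 0.0
```

```bash
python3 - <<'E'
from h import *
from station import *
o=observe(); print(knob(o)); 
for th in (.6,.7,.8,.9,1): print(th,arc(o,th,z=-9))
E
```

```text
{'t': 30.05, 'p': array([-108.83,  -14.36,   -9.  ]), 'h': np.float64(0.665), 'loc': array([-49.6,  20.7]), 'f_loc': array([1.5, 7.8]), 'fz': np.float64(0.89), 'th': np.float64(0.628), 'Ft': np.float64(8.09), 'tilt': array([ 0.001, -0.004, -1.   ])}
0.6 (array([-0.    ,  0.001 , -0.0015]), np.float64(0.065))
0.7 (array([ 0.    , -0.001 ,  0.0034]), np.float64(-0.035))
0.8 (array([ 0.    , -0.0025,  0.0086]), np.float64(-0.135))
0.9 (array([ 0.0001, -0.0034,  0.0138]), np.float64(-0.235))
1 (array([ 0.0001, -0.0038,  0.0192]), np.float64(-0.335))
```

Request:
step_arm(deltas=[[0.0,[0.0,0.0,0.0012],0.0],[0.0,[0.0,-0.0004,0.0024],-0.02],[0.0,[0.0,-0.0008,0.0036],-0.04],[0.0,[0.0,-0.0012,0.0048],-0.06],[0.0,[0.0,-0.0016,0.006],-0.085],[0.0,[0.0,-0.002,0.0072],-0.11],[0.0,[0.0,-0.0023,0.0084],-0.135],[0.0,[0.0,-0.0026,0.0096],-0.155],[0.0,[0.0,-0.0028,0.0108],-0.175],[0.0,[0.0,-0.003,0.012],-0.195]])

```text
time: 31.3
position: [455.2, 11.6, -9.0]
eef_rot: [-0.845, 1.569, -1.693]
wrist_force: [-2.8, 5.5, 2.2]
grip_width: -0.2
```

```bash
python3 - <<'E'
from h import *
from station import *
o=observe(); print(knob(o),o["q"].round(2)); 
for th in (.8,.9,1): print(th,arc(o,th,z=-9))
E
```

```text
{'t': 31.3, 'p': array([-104.91,  -24.3 ,   -8.97]), 'h': np.float64(0.863), 'loc': array([-49.6,  20.6]), 'f_loc': array([1.5, 6. ]), 'fz': np.float64(2.16), 'th': np.float64(0.828), 'Ft': np.float64(6.28), 'tilt': array([-0.   , -0.002, -1.   ])} [ 0.36  0.54 -0.64  2.19  0.59  0.59  0.01]
0.8 (array([ 0.    ,  0.0009, -0.0015]), np.float64(0.0629))
0.9 (array([ 0.    , -0.0011,  0.0035]), np.float64(-0.0371))
1 (array([ 0.    , -0.0025,  0.0086]), np.float64(-0.1371))
```

Request:
step_arm(deltas=[[0.0,[0.0,0.0,0.0012],0.0],[0.0,[0.0,-0.0004,0.0024],-0.02],[0.0,[0.0,-0.0008,0.0034],-0.04],[0.0,[0.0,-0.0012,0.0044],-0.055],[0.0,[0.0,-0.0015,0.0053],-0.07],[0.0,[0.0,-0.0018,0.0062],-0.085],[0.0,[0.0,-0.0021,0.0071],-0.1],[0.0,[0.0,-0.0023,0.008],-0.115],[0.0,[0.0,-0.0025,0.0089],-0.13],[0.0,[0.0,-0.0027,0.0098],-0.145]])

```text
time: 32.55
position: [458.7, 4.0, -9.0]
eef_rot: [-2.082, 1.569, -2.783]
wrist_force: [-3.8, 5.8, 3.5]
grip_width: 0.0
```

```bash
python3 - <<'E'
from h import *
from station import *
o=observe(); k=knob(o); print(k); h=k["h"]
# exit and go to next lobe
th=float(k["th"])-2*np.pi/5; print("next lobe",th)
print("back off",arc(o,float(k["th"])+.03,rc=54,gap=8,z=-9))
print("up",arc(o,float(k["th"])+.03,rc=58,gap=8,z=35))
for t in (th,-0.1): print(t,[arc(o,t,rc=54,gap=g,z=z) for g,z in ((10,35),(10,-9),(3,-9))])
E
```

```text
{'t': 32.55, 'p': array([-100.41,  -31.39,   -8.97]), 'h': np.float64(1.011), 'loc': array([-49.7,  20.1]), 'f_loc': array([2. , 6.6]), 'fz': np.float64(3.52), 'th': np.float64(0.987), 'Ft': np.float64(7.0), 'tilt': array([-0.001, -0.001, -1.   ])}
next lobe -0.26963706143591726
back off (array([ 0.    , -0.0045, -0.0066]), np.float64(-0.0065))
up (array([-0.044 , -0.0086, -0.0066]), np.float64(-0.0065))
-0.26963706143591726 [(array([-0.044 ,  0.0619, -0.04  ]), np.float64(1.2801)), (array([-0.   ,  0.062, -0.04 ]), np.float64(1.2801)), (array([-0.    ,  0.0553, -0.038 ]), np.float64(1.2801))]
-0.1 [(array([-0.044 ,  0.0516, -0.0412]), np.float64(1.1105)), (array([-0.    ,  0.0517, -0.0412]), np.float64(1.1105)), (array([ 0.    ,  0.0454, -0.0381]), np.float64(1.1105))]
```

Request:
step_arm(deltas=[[0.0,[0.0,-0.0045,-0.0066],0.0],[0.0,[-0.02,-0.006,-0.0066],0.0],[0.0,[-0.044,-0.0086,-0.0066],0.1],[0.0,[-0.046,0.002,-0.012],0.27],[0.0,[-0.046,0.015,-0.018],0.44],[0.0,[-0.046,0.028,-0.024],0.61],[0.0,[-0.046,0.04,-0.03],0.78],[0.0,[-0.046,0.05,-0.035],0.95],[0.0,[-0.046,0.058,-0.038],1.12],[0.0,[-0.046,0.062,-0.04],1.28]])

```text
time: 33.8
position: [467.8, 76.7, 36.9]
eef_rot: [-0.409, 1.569, -2.396]
wrist_force: [0.4, -0.4, -0.2]
grip_width: 0.0
```

```bash
python3 - <<'E'
from h import *
from station import *
o=observe(); k=knob(o); print(k)
s=snapshot("wrist"); s["o"]=o; pickle.dump(s,open("w7.pkl","wb")); cv2.imwrite("pics/w7.png",cv2.resize(s["frame"][150:400,150:450],None,fx=2.3,fy=2.3,interpolation=cv2.INTER_CUBIC))
w=wcam(s); th=-.27
print(proj(w,j2w(J,[[-57-46*np.cos(th),-46*np.sin(th),37],[-57-46*np.cos(.99),-46*np.sin(.99),37]])).round(1))
for g,z in ((10,35),(10,-9),(3,-9)): print(arc(o,-.27,rc=54,gap=g,z=z))
E
```

```text
{'t': 33.8, 'p': array([-101.53,   41.89,   36.94]), 'h': np.float64(-0.275), 'loc': array([-54.2,  28.2]), 'f_loc': array([ 0.6, -0.2]), 'fz': np.float64(-0.2), 'th': np.float64(-0.477), 'Ft': np.float64(0.05), 'tilt': array([-0.002, -0.002, -1.   ])}
[[288.7 292.4]
 [337.8 351.6]]
(array([ 0.0019,  0.0001, -0.0005]), np.float64(-0.005))
(array([ 0.0459,  0.0001, -0.0006]), np.float64(-0.005))
(array([0.046 , 0.0002, 0.0064]), np.float64(-0.005))
```

View pics/w7.png

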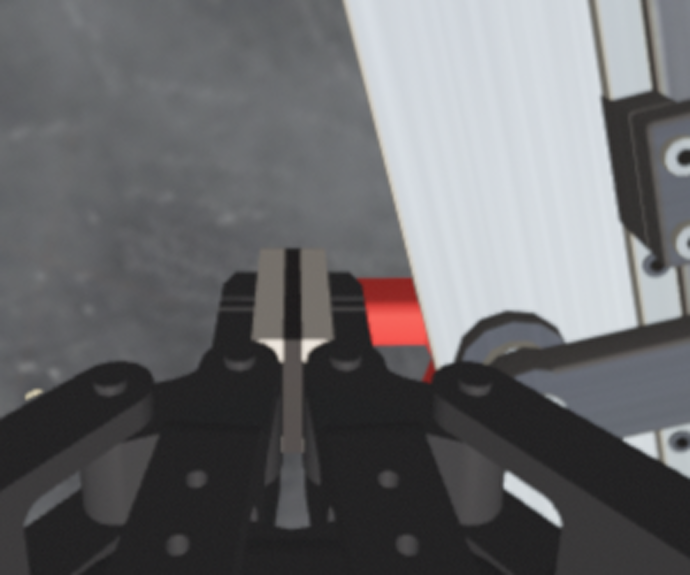

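Request:
step_arm(deltas=[[0.0,[0.006,0.0,0.0],-0.005],[0.0,[0.014,0.0,0.0],-0.005],[0.0,[0.022,0.0,0.0],-0.005],[0.0,[0.03,0.0,0.0],-0.005],[0.0,[0.037,0.0,0.0],-0.005],[0.0,[0.042,0.0,0.0],-0.005],[0.0,[0.045,0.0,0.001],-0.005],[0.0,[0.046,0.001,0.003],-0.005],[0.0,[0.046,0.002,0.005],-0.005],[0.0,[0.046,0.002,0.007],-0.005]])

```text
time: 35.1
position: [467.1, 69.9, -8.7]
eef_rot: [-0.27, 1.57, -2.257]
wrist_force: [-0.0, 0.1, 0.1]
grip_width: 0.0
```

```bash
python3 - <<'E'
from h import *
from station import *
o=observe(); k=knob(o); print(k)
for th in (-.27,-.2,-.1,0,.1): print(th,arc(o,th,rc=50,z=-9))
E
```

```text
{'t': 35.1, 'p': array([-101.3 ,   35.04,   -8.74]), 'h': np.float64(-0.276), 'loc': array([-52.2,  21.7]), 'f_loc': array([-0.1,  0. ]), 'fz': np.float64(0.11), 'th': np.float64(-0.334), 'Ft': np.float64(0.02), 'tilt': array([-0.001, -0.001, -1.   ])}
-0.27 (array([0.0003, 0.0021, 0.0029]), np.float64(-0.0057))
-0.2 (array([0.0003, 0.0009, 0.0065]), np.float64(-0.0757))
-0.1 (array([ 0.0003, -0.0004,  0.0117]), np.float64(-0.1757))
0 (array([ 0.0003, -0.0011,  0.017 ]), np.float64(-0.2757))
0.1 (array([ 0.0003, -0.0013,  0.0223]), np.float64(-0.3757))
```

Request:
step_arm(deltas=[[0.0,[0.0003,0.001,0.0014],0.0],[0.0,[0.0003,0.0018,0.0028],0.0],[0.0,[0.0003,0.0016,0.0041],-0.025],[0.0,[0.0003,0.0012,0.0054],-0.05],[0.0,[0.0003,0.0009,0.0067],-0.075],[0.0,[0.0003,0.0006,0.008],-0.1],[0.0,[0.0003,0.0003,0.0093],-0.125],[0.0,[0.0003,0.0,0.0106],-0.15],[0.0,[0.0003,-0.0004,0.0119],-0.175],[0.0,[0.0003,-0.0006,0.0132],-0.2]])

```text
time: 36.35
position: [462.4, 60.6, -8.8]
eef_rot: [2.728, 1.568, 0.945]
wrist_force: [2.3, 7.0, -2.9]
grip_width: 0.2
```

```bash
python3 - <<'E'
from h import *
from station import *
o=observe(); k=knob(o); print(k,"knob",k["th"]+1.2566)
for th in (-.1,0,.1,.2): print(th,arc(o,th,rc=50,z=-9))
E
```

```text
{'t': 36.35, 'p': array([-104.68,   25.23,   -8.77]), 'h': np.float64(-0.072), 'loc': array([-49.4,  21.7]), 'f_loc': array([0.8, 7.3]), 'fz': np.float64(-2.94), 'th': np.float64(-0.131), 'Ft': np.float64(7.52), 'tilt': array([ 0.002,  0.003, -1.   ])} knob 1.1256
-0.1 (array([ 0.0002, -0.0001,  0.0013]), np.float64(0.0282))
0 (array([ 0.0002, -0.0019,  0.0064]), np.float64(-0.0718))
0.1 (array([ 0.0002, -0.0031,  0.0116]), np.float64(-0.1718))
0.2 (array([ 0.0002, -0.0039,  0.0169]), np.float64(-0.2718))
```

Request:
step_arm(deltas=[[0.0,[0.0,0.0,0.0012],0.0],[0.0,[0.0,-0.0004,0.0025],0.0],[0.0,[0.0,-0.0008,0.0038],-0.02],[0.0,[0.0001,-0.0013,0.0051],-0.045],[0.0,[0.0001,-0.0018,0.0064],-0.07],[0.0,[0.0002,-0.0022,0.0077],-0.095],[0.0,[0.0002,-0.0026,0.009],-0.12],[0.0,[0.0002,-0.0029,0.0103],-0.145],[0.0,[0.0002,-0.0031,0.0116],-0.17],[0.0,[0.0002,-0.0033,0.0129],-0.195]])

```text
time: 37.6
position: [457.0, 51.0, -8.8]
eef_rot: [2.593, 1.564, 1.009]
wrist_force: [1.2, 6.7, -2.0]
grip_width: 0.2
```

```bash
python3 - <<'E'
from h import *
from station import *
o=observe(); k=knob(o); print(k,"knob",k["th"]+1.2566)
for th in (0.1,.2,.3): print(th,arc(o,th,rc=50,z=-9))
E
```

```text
{'t': 37.6, 'p': array([-108.67,   14.96,   -8.77]), 'h': np.float64(0.126), 'loc': array([-49.4,  21.3]), 'f_loc': array([1.1, 6.7]), 'fz': np.float64(-1.96), 'th': np.float64(0.075), 'Ft': np.float64(6.91), 'tilt': array([ 0.003,  0.006, -1.   ])} knob 1.3316
0.1 (array([ 0.0002, -0.0001,  0.001 ]), np.float64(0.0263))
0.2 (array([ 0.0002, -0.0019,  0.0061]), np.float64(-0.0737))
0.3 (array([ 0.0002, -0.0032,  0.0113]), np.float64(-0.1737))
```

Request:
step_arm(deltas=[[0.0,[0.0,0.0,0.0012],0.0],[0.0,[0.0,-0.0004,0.0025],0.0],[0.0,[0.0,-0.0008,0.0038],-0.02],[0.0,[0.0001,-0.0013,0.0051],-0.045],[0.0,[0.0001,-0.0018,0.0064],-0.07],[0.0,[0.0002,-0.0022,0.0077],-0.095],[0.0,[0.0002,-0.0026,0.009],-0.12],[0.0,[0.0002,-0.0029,0.0103],-0.145],[0.0,[0.0002,-0.0032,0.0116],-0.17],[0.0,[0.0002,-0.0034,0.0129],-0.195]])

```text
time: 38.85
position: [453.7, 41.3, -8.8]
eef_rot: [2.473, 1.56, 1.087]
wrist_force: [-0.6, 10.1, -1.0]
grip_width: -0.2
```

```bash
python3 - <<'E'
from h import *
from station import *
o=observe(); k=knob(o); print(k,"knob",k["th"]+1.2566)
for th in (0.3,.4,.5): print(th,arc(o,th,rc=50,z=-9))
E
```

```text
{'t': 38.85, 'p': array([-110.54,    4.85,   -8.81]), 'h': np.float64(0.325), 'loc': array([-49.2,  21.7]), 'f_loc': array([ 1.3, 10. ]), 'fz': np.float64(-0.98), 'th': np.float64(0.266), 'Ft': np.float64(10.3), 'tilt': array([ 0.005,  0.009, -1.   ])} knob 1.5226
0.3 (array([ 0.0002, -0.0003,  0.0015]), np.float64(0.0252))
0.4 (array([ 0.0001, -0.0021,  0.0065]), np.float64(-0.0748))
0.5 (array([ 0.0001, -0.0034,  0.0117]), np.float64(-0.1748))
```

Request:
step_arm(deltas=[[0.0,[0.0,0.0,0.0008],0.0],[0.0,[0.0,-0.0001,0.0015],0.0],[0.0,[0.0,-0.0003,0.0021],-0.005],[0.0,[0.0,-0.0004,0.0027],-0.015],[0.0,[0.0,-0.0006,0.0033],-0.025],[0.0,[0.0001,-0.0008,0.0039],-0.035],[0.0,[0.0001,-0.001,0.0045],-0.045],[0.0,[0.0001,-0.0012,0.0051],-0.055],[0.0,[0.0001,-0.0014,0.0057],-0.065],[0.0,[0.0001,-0.0016,0.0063],-0.075]])

```text
time: 40.1
position: [453.0, 37.8, -8.8]
eef_rot: [2.484, 1.557, 1.176]
wrist_force: [-2.6, 10.2, -0.1]
grip_width: -0.0
```

```bash
python3 - <<'E'
from h import *
from station import *
o=observe(); k=knob(o); print(k,"knob",k["th"]+1.2566)
for th in (0.3,.4,.5): print(th,arc(o,th,rc=50,z=-9))
E
```

```text
{'t': 40.1, 'p': array([-110.78,    1.28,   -8.82]), 'h': np.float64(0.403), 'loc': array([-49. ,  22.3]), 'f_loc': array([ 0.2, 10.6]), 'fz': np.float64(-0.12), 'th': np.float64(0.332), 'Ft': np.float64(10.57), 'tilt': array([ 0.005,  0.013, -1.   ])} knob 1.5886
0.3 (array([ 0.0002,  0.0012, -0.0018]), np.float64(0.1033))
0.4 (array([ 0.0001, -0.001 ,  0.0031]), np.float64(0.0033))
0.5 (array([ 0.0001, -0.0026,  0.0082]), np.float64(-0.0967))
```

Request:
step_arm(deltas=[[0.0,[0.0,0.0,0.0008],0.0],[0.0,[0.0,-0.0001,0.0016],0.0],[0.0,[0.0,-0.0003,0.0022],-0.005],[0.0,[0.0,-0.0004,0.0028],-0.015],[0.0,[0.0,-0.0006,0.0034],-0.025],[0.0,[0.0001,-0.0008,0.004],-0.035],[0.0,[0.0001,-0.001,0.0046],-0.045],[0.0,[0.0001,-0.0012,0.0052],-0.055],[0.0,[0.0001,-0.0014,0.0058],-0.065],[0.0,[0.0001,-0.0016,0.0064],-0.075]])

```text
time: 41.35
position: [452.5, 34.2, -8.8]
eef_rot: [2.485, 1.554, 1.255]
wrist_force: [-3.0, 11.8, 1.5]
grip_width: -0.1
```

```bash
python3 - <<'E'
from h import *
from station import *
o=observe(); k=knob(o); print(k,"knob",k["th"]+1.2566)
E
```

```text
{'t': 41.35, 'p': array([-110.8 ,   -2.35,   -8.85]), 'h': np.float64(0.481), 'loc': array([-48.8,  22.8]), 'f_loc': array([ 1.1, 12.1]), 'fz': np.float64(1.45), 'th': np.float64(0.398), 'Ft': np.float64(12.37), 'tilt': array([ 0.005,  0.016, -1.   ])} knob 1.6545999999999998
```

Request:
step_arm(deltas=[[0.0,[0.0,0.0,0.0008],0.0],[0.0,[0.0,-0.0001,0.0016],0.0],[0.0,[0.0,-0.0002,0.0021],-0.005],[0.0,[0.0,-0.0003,0.0025],-0.01],[0.0,[0.0,-0.0004,0.0029],-0.015],[0.0,[0.0,-0.0005,0.0033],-0.02],[0.0,[0.0,-0.0006,0.0037],-0.025],[0.0,[0.0,-0.0007,0.0041],-0.03],[0.0,[0.0,-0.0008,0.0045],-0.035],[0.0,[0.0,-0.0009,0.0049],-0.04]])

```text
time: 42.6
position: [452.3, 32.2, -8.8]
eef_rot: [2.523, 1.551, 1.336]
wrist_force: [-3.5, 12.8, 2.8]
grip_width: 0.2
```

```bash
python3 - <<'E'
from h import *
from station import *
o=observe(); k=knob(o); print(k,"knob",k["th"]+1.2566,o["qd"].round(4))
print(arc(o,k["th"]+.05,rc=52,gap=12,z=-9), arc(o,k["th"]+.05,rc=52,gap=12,z=60))
E
```

```text
{'t': 42.6, 'p': array([-110.71,   -4.32,   -8.84]), 'h': np.float64(0.524), 'loc': array([-48.7,  23.1]), 'f_loc': array([ 1.6, 13.2]), 'fz': np.float64(2.79), 'th': np.float64(0.434), 'Ft': np.float64(13.59), 'tilt': array([ 0.005,  0.02 , -1.   ])} knob 1.6905999999999999 [ 0.0145  0.0019 -0.0097 -0.0032  0.0106  0.0025  0.0391]
(array([ 0.0003, -0.0021, -0.0099]), np.float64(0.0403)) (array([-0.0687, -0.0012, -0.0111]), np.float64(0.0403))
```

Request:
step_arm(deltas=[[0.0,[0.0,-0.001,-0.004],0.0],[0.0,[0.0,-0.003,-0.009],0.0],[0.0,[0.0,-0.004,-0.011],0.0],[0.0,[-0.012,-0.004,-0.011],0.0],[0.0,[-0.035,-0.004,-0.011],0.0],[0.0,[-0.065,-0.004,-0.011],0.0],[0.0,[-0.1,-0.004,-0.011],0.0],[0.0,[-0.135,-0.004,-0.011],-0.02],[0.0,[-0.165,-0.004,-0.011],0.1],[0.0,[-0.18,0.0,-0.011],0.25]])

```text
time: 43.85
position: [447.9, 38.6, 173.7]
eef_rot: [2.646, 1.55, 1.204]
wrist_force: [-0.4, -0.0, -0.5]
grip_width: 0.1
```

```bash
python3 - <<'E'
from h import *
from station import *
o=observe(); print(knob(o))
s=snapshot("wrist"); s["o"]=o; pickle.dump(s,open("w8.pkl","wb")); cv2.imwrite("pics/w8.png",cv2.resize(s["frame"],(784,588),interpolation=cv2.INTER_CUBIC))
s=snapshot("scene"); pickle.dump(s,open("scene8.pkl","wb")); cv2.imwrite("pics/scene8.png",cv2.resize(s["frame"][165:345,160:360],None,fx=3.3,fy=3.3,interpolation=cv2.INTER_CUBIC))
E
```

```text
{'t': 43.85, 'p': array([-115.96,    1.35,  173.68]), 'h': np.float64(0.269), 'loc': array([-56.5,  17. ]), 'f_loc': array([-0.4,  0. ]), 'fz': np.float64(-0.49), 'th': np.float64(0.313), 'Ft': np.float64(-0.02), 'tilt': array([ 0.007,  0.019, -1.   ])}
```

View pics/w8.png

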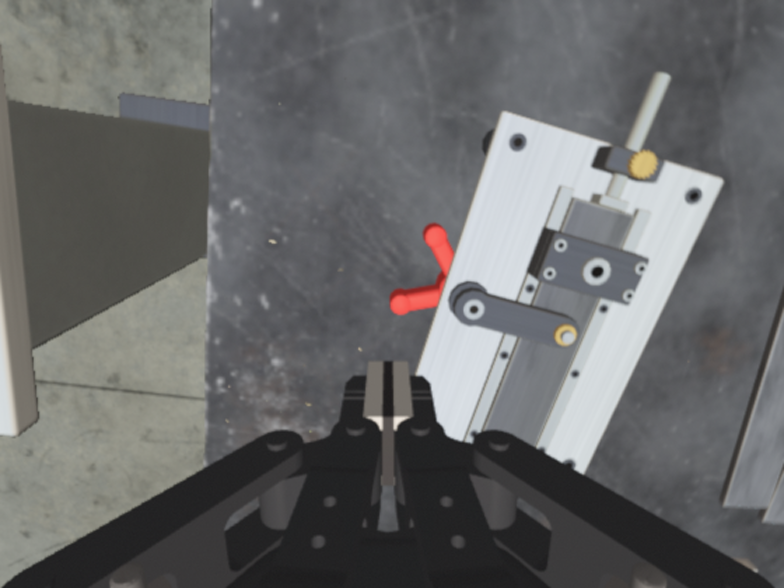

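View pics/scene8.png

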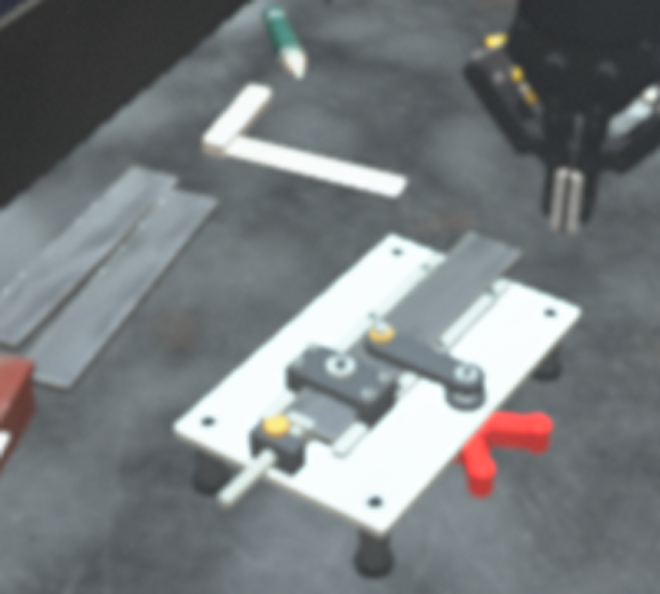

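```bash
python3 - <<'E'
from h import *
s=pickle.load(open("w8.pkl","rb"));w=wcam(s)
cv2.imwrite("pics/w8a.png",cv2.resize(s["frame"][100:260,350:480],None,fx=4.5,fy=3.75,interpolation=cv2.INTER_CUBIC))
for u in ([400,302],[434,235]):
    p=onz(w,np.array(u)/1.4-.2,37,J); d=p-AX; print(p.round(1), np.hypot(*d), np.arctan2(-d[1],-d[0]))
E
```

```text
[-99.1 -18.2] 45.891004151065914 0.40663046059127206
[-89.8  34.2] 47.396907116886894 -0.8056627547476224
```

View pics/w8a.png

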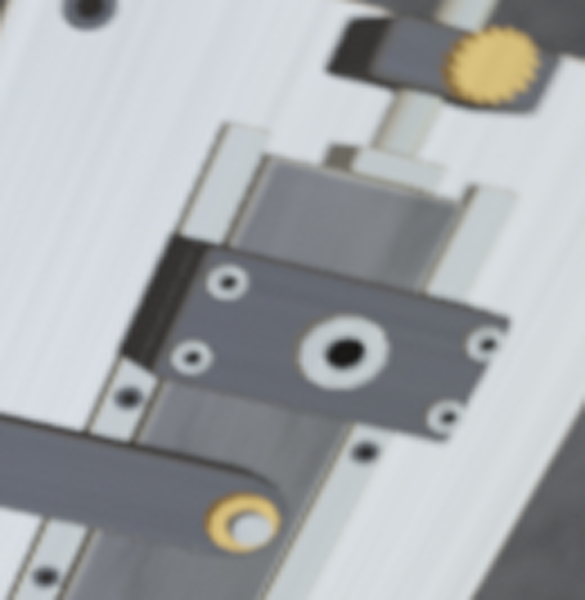

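```bash
python3 - <<'E'
from station import *
print(observe()["time"]); print(job_done())
E
```

```text
43.95
the job is handed in; nothing more can be done
None
```

I pushed the bar home against the length stop and tightened the star knob until the clamp held it firmly. The job was handed in at 44 s, with the arm raised clear of everything.

- **Bar:** I pushed its free end with shut fingers. Sliding took about 4.6 N. It came up solid against the stop, and I finished with a 14.3 N push during which the fingers did not advance. The last wrist picture shows the bar's end against the stop face. The push never came near the 30 N at which the stop slips.
- **Knob:** I turned it by two lobes, one after the other. It took about 7–8 N until the pad met the bar at roughly 1.4 rad, then climbed to 10.0, 10.6, 12.1 and 13.2 N, measured while moving. I stopped at 13.2 N. In the final picture the knob stands at about 1.67 rad.
- **Surroundings:** The last pictures show the spare bar and the square where they were. I did not touch the tape measure, though the arm partly hid it in that picture.

**What disagreed:**
- **Finger length:** The real finger ends sit about 26–32 mm short of the reported tool point. My first push, at 44 mm height, passed above the bar without touching it. I repeated it lower down, and used the same correction at the knob.
- **Force readings:** They scatter by about 1 N. The estimate with the sideways rubbing included read 13.6 N at the end, which is still within the 11 to 15 N band.

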